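# Refill the label press from the stock tin

### The arm

A 6-joint arm with a two-finger parallel gripper is mounted at the origin on the work surface. World frame = base frame: x ahead of the robot, y to its left, z up, the work surface at z = 0. Lengths are in m, angles in rad, forces in N, time in s.
With the tool pointing down it reaches from about 0.375 to 0.9 m from the base axis. Payload 3.1 kg.
Tool frame: the origin (TCP) lies between the finger pads; the fingertips stand 22 mm ahead of it and the grasp point (between the pads) lies 3 mm ahead of it; z points along the fingers, y is the direction in which the jaws open and shut (so a half turn about z gives the same grasp; the last joint's range is limited). The gripper opens to 85 mm and grips with 20 to 120 N. Pads are 22 mm wide; open, the fingers measure 114 mm over their backs; the gripper's body (76 mm by 85 mm) begins 54 mm behind the grasp point. The pads swing forward as they close: fully open they stand 13 mm farther back than shut.
Start: joints at [-1.464, 0.527, 1.433, -0, 1.181, -0.178], TCP at [0.176, -0.6, 0.253] pointing down, gripper open.
Joint ranges: [-3.08, 3.08], [-0.75, 2.2], [0.22, 2.44], [-1.43, 4.57], [0, 2.65], [-2.85, 2.85]. Speed limits (rad/s): [2.79, 2.79, 3.14, 3.14, 3.14, 3.14].

### API

Orientations are given as a unit quaternion [x, y, z, w].
In Python, from station import status, snapshot, manip gives the robot as it stands.
- The arm moves only by the tool move_arm, never from a script. Its argument "plan" is a list that holds one entry, the list of rows, each a list of 7 numbers: the turn, a rotation vector about the tool's x, y, z scaled (see below), then the shift along the tool's x, y, z scaled (see below), then the closure, from 0 (fully open) to 1 (shut). A call has exactly 8 rows; each row is the pose to reach, as a shift and turn from the pose commanded when the call began, along the tool's axes at that moment; what a row does not reach only later rows make up. The controller multiplies each number of a shift by 100 mm and each number of a turn by pi/4 rad. A row lasts 1/8 s, in which the tool goes at most 62.5 mm and 10.7 degrees, less where a joint would pass 70% of its speed; a pose out of reach is approached as far as the arm can. A call with a number of a shift or a turn outside -1 to 1 is refused whole. A call with a gripper value outside its range is refused whole. The fingers move at their own pace and stop on an object; "force" is the grip in N (left out, the last holds). Time passes only in rows, so rows that repeat a pose let the fingers close, or fill a call up. It gives the time, the measured TCP pose, the force and the opening at its end, in the units of the state.
- status.sense(): the state, without advancing time (a new reading comes with each control period).
- snapshot(name): name is "scene" or "top" or "wrist"; returns a dict with "img" (400x640x3 uint8, red, green, blue), "depth" (400x640 float32, m along the optical axis (not along the pixel's ray), 0 where there is no reading), "mtx" (3x3 intrinsics, pixels), "T" (4x4, takes a point from camera to world coordinates). Camera axes: x right, y up, looking along -z (the intrinsics and any distortion apply to the point x, -y, -z); pixel columns grow to the right and rows downward; lengths in m; the calibration is good to about 2 mm. The wrist camera is an equidistant fisheye: a pixel r from the principal point sees the ray r / f radians off the axis. A picture is of the moment at which its call begins.
- manip.sign_off(): hands the job in, once; it reports no verdict.
The state is a dict: "t": time; "q": joint angles; "qd": joint speeds; "tau": joint torques, N m; "tcp_pos": TCP position; "tool_rot": TCP orientation; "force": force on the tool from outside, world axes, zero at the start; "ft_torque": the same for the moment, N m; "finger_gap": opening from 0.0 (shut) to 1.0 (fully open).
Only numpy, scipy, OpenCV 4.12 (cv2) and the standard library are available. Lean on these libraries where they do the work, as an engineer would, in place of code of your own. Each camera call takes 0.05 s, during which the arm holds its last target. There are 200 camera calls.

### The job

Lever the stock tin's lid open with the palette knife's blade under its lip, pull the label press's sprung follower back until the catch holds it, and stand every blank from the tin upright across the feed track while it is held back. Then press the catch pad so that the follower closes the blanks up against the outlet stop, shut the tin and leave the knife lying on its cork mat, disturbing nothing else on the table.

Things in the scene. Friction and masses are not known exactly. Their poses are not given: they have to be found in the camera images.
- tin: open-topped aluminium stock tin, fixed to the table, 152 x 150 x 54 mm high, walls and floor 4 mm, under a flat steel lid. Origin: centre of its underside. The lid's hinge runs along the tin's x axis on its +y side; the lid's free edge (the lip) is on its -y side. The blanks stand inside in a row along the tin's y axis, on the floor 4 mm above the origin.
- lid (a joint): angle of the tin's lid, rad: 0 shut, grows as it opens, stop at 1.85. The lid is a plain flat plate (152 x 165 mm, 5 mm thick, 150 g) with no handle and no latch; left alone below about 1.5 it sinks shut, beyond about 1.65 it sinks open.
- lid_hinge (a point): middle of the lid's hinge line, 75 mm from the tin's origin along the tin's +y, 54 mm above it: level with the underside of the shut lid; it does not move.
- lid_lip (a point): middle of the lid's free edge, on its underside, 165 mm from the hinge. The lip overhangs the tin's front (-y) wall by 15 mm; under it a 100 mm long ledge sticks out 12 mm from the wall, its top 10 mm below the lip, so that only a thin blade fits under the lip (up to 15 mm deep, then it meets the wall). Moves with the lid.
- knife: palette knife, 80 g, with a wooden handle 100 long x 22 wide x 18 mm high and a flat rigid steel blade 20 wide, 2.5 mm thick. Origin: underside of the handle, near the balance point; handle from x = -60 to +40 mm, blade on to x = +125 mm, the blade's mid-plane 11 mm above the underside. x points to the tip, z up when it lies flat.
- knife_tip (a point): middle of the knife blade's end, 125 mm ahead of the knife's origin and 11 mm above its underside.
- mat: the knife's cork mat, fixed, 250 (x) x 110 (y) x 3 mm; origin: centre of its underside.
- magazine: the feed magazine of a small label press, fixed to the table. Origin: on the table under the middle of the feed track, which runs along its x axis: aluminium floor 6 mm above the table, 56 mm clear between two side walls whose tops are 22 mm above the table. The track ends at +x against the 50 mm high outlet stop; the press column, 160 mm high, begins 80 mm beyond the stop's face.
- track_end (a point): middle of the outlet stop's face at the level of the track floor, 80 mm from the magazine's origin along its +x. The blanks lie against this face.
- follower (a joint): how far the sprung follower in the track is pulled back towards the magazine's -x, m. At 0 its 52 mm wide pushing face is 2 mm from the outlet stop's face (so on a row of n blanks it rests at n x 0.016 - 0.002); mechanical stop at 0.114. The spring pushes it home with 3 N at 0 and 6 N pulled back, damped (about 2 N more at 80 mm/s). Near 0.098 its side tab rides over the catch, and the catch then holds it at about 0.102: pull it to 0.108 or more and let go.
- follower_knob (a point): centre of the top of the follower's knob, an upright block 16 (along the track) x 26 (across) mm, free over its top 32 mm; top 75 mm above the table. Moves with the follower; 14 mm behind the pushing face.
- catch (a joint): how far the catch is pressed down, m: 0 up (holding), 0.012 fully down; from about 0.008 it lets the follower go, which then springs home. Springs up by itself; full press takes 3 to 4 N.
- catch_pad (a point): centre of the top of the catch's black push pad, 26 x 26 mm, 35 mm above the table, beside the track on the magazine's -y side. Pressed straight down.
- blank0: a plain beech label blank, 50 (x) x 16 (y) x 45 mm high (z), 30 g, standing upright in the tin at the start; origin: centre of its underside. Some of the five may be absent.
- blank1: a plain beech label blank, 50 (x) x 16 (y) x 45 mm high (z), 30 g, standing upright in the tin at the start; origin: centre of its underside. Some of the five may be absent.
- blank2: a plain beech label blank, 50 (x) x 16 (y) x 45 mm high (z), 30 g, standing upright in the tin at the start; origin: centre of its underside. Some of the five may be absent.
- blank3: a plain beech label blank, 50 (x) x 16 (y) x 45 mm high (z), 30 g, standing upright in the tin at the start; origin: centre of its underside. Some of the five may be absent.
- blank4: a plain beech label blank, 50 (x) x 16 (y) x 45 mm high (z), 30 g, standing upright in the tin at the start; origin: centre of its underside. Some of the five may be absent.
- cork_lid: a cork disc 84 mm across, 22 mm high, lying on the table; a bystander. Origin: centre of its underside.
- cork_lid_small: a cork disc 60 mm across, 20 mm high, on the table beyond the mat; a bystander. Origin: centre of its underside.
- spray_bottle: a white bottle 68 mm across, 190 mm high, standing beyond the tin; a bystander. Origin: centre of its underside.
- plant_pot: a terracotta pot, 92 mm across, 85 mm high, with a small plant; a bystander. Origin: centre of its underside.
There are look-alikes about, which are no part of the job. Of the things that look like the knife, take the one that is farthest to the robot's right at the start.

How it is judged:
On the way, in this order (a step that is already met when the one before it is completed fails the run):
1. the knife's blade has raised the tin's lid (value of joint lid above 0.4 rad and contact force between knife and tin above 0.15 N and height (world z) of knife_tip above 0.075 m), for 0.05 s.
2. every blank stands in the track while the catch holds the follower back (value of joint follower above 0.095 m and x of blank0 in the frame of track_end between -0.104 and -0.004 m and y of blank0 in the frame of track_end between -0.008 and 0.008 m and z of blank0 in the frame of track_end between -0.008 and 0.008 m and angle between each of blank0, blank1, blank2, blank3, blank4's own z axis and vertical below 0.12 rad and x of blank1 in the frame of track_end between -0.104 and -0.004 m and y of blank1 in the frame of track_end between -0.008 and 0.008 m and z of blank1 in the frame of track_end between -0.008 and 0.008 m and x of blank2 in the frame of track_end between -0.104 and -0.004 m and y of blank2 in the frame of track_end between -0.008 and 0.008 m and z of blank2 in the frame of track_end between -0.008 and 0.008 m and x of blank3 in the frame of track_end between -0.104 and -0.004 m and y of blank3 in the frame of track_end between -0.008 and 0.008 m and z of blank3 in the frame of track_end between -0.008 and 0.008 m and x of blank4 in the frame of track_end between -0.104 and -0.004 m and y of blank4 in the frame of track_end between -0.008 and 0.008 m and z of blank4 in the frame of track_end between -0.008 and 0.008 m), for 0.2 s.
3. the follower has closed the blanks up against the outlet stop (value of joint follower below 0.068 m and x of blank0 in the frame of track_end between -0.062 and -0.004 m and y of blank0 in the frame of track_end between -0.006 and 0.006 m and z of blank0 in the frame of track_end between -0.005 and 0.005 m and angle between each of blank0, blank1, blank2, blank3, blank4's own z axis and vertical below 0.12 rad and x of blank1 in the frame of track_end between -0.062 and -0.004 m and y of blank1 in the frame of track_end between -0.006 and 0.006 m and z of blank1 in the frame of track_end between -0.005 and 0.005 m and x of blank2 in the frame of track_end between -0.062 and -0.004 m and y of blank2 in the frame of track_end between -0.006 and 0.006 m and z of blank2 in the frame of track_end between -0.005 and 0.005 m and x of blank3 in the frame of track_end between -0.062 and -0.004 m and y of blank3 in the frame of track_end between -0.006 and 0.006 m and z of blank3 in the frame of track_end between -0.005 and 0.005 m and x of blank4 in the frame of track_end between -0.062 and -0.004 m and y of blank4 in the frame of track_end between -0.006 and 0.006 m and z of blank4 in the frame of track_end between -0.005 and 0.005 m), for 0.2 s.
At the end, for the whole second after the job is handed in: all blanks upright (0.12 rad) on the track floor (5 mm), centred (6 mm), within 62 mm of the outlet stop; follower below 0.068, catch up; lid shut (below 0.06 rad); knife flat and at rest, its origin over the mat; bystanders moved under 3 cm (all of step 3 and value of joint lid below 0.06 rad and value of joint catch below 0.003 m and x of knife in the frame of mat between -0.11 and 0.11 m and y of knife in the frame of mat between -0.055 and 0.055 m and z of knife in the frame of mat between -0.002 and 0.01 m and angle between knife's own z axis and vertical below 0.15 rad and linear speed of knife below 0.02 m/s); the robot touches nothing.
It fails at once if a bystander is disturbed (pushed more than 3 cm or tipped) (distance of any of cork_lid, cork_lid_small, spray_bottle, plant_pot from where it was at the start of the episode above 0.03 m or angle between any of spray_bottle, plant_pot's own z axis and vertical above 0.5 rad).
Of blank0, blank1, blank2, blank3, blank4 only 2 to 4 are there at a start; the rules pass over those that are not, and their reading is None.
At some moment in a run one of knife may be knocked a few centimetres aside while the robot is not near it.
It also fails if it takes over 210 s, if anything falls off the work surface, if the arm or the gripper's body presses on something with over 40 N, if the wrist force passes 120 N, or if a joint passes its speed limit or range.

## Working session

There is one attempt and no reset: what is moved stays moved. The work goes in short steps, Python scripts to look and compute and a tool call to move; the robot and the scene stay as the last step left them, time stands still between calls to the robot, and variables do not carry over. Pictures are saved under pics/ and viewed, on a budget of 14 in all, crops included, one or two more only if the job needs it, and the job is handed in when it is done.

Besides the shell and the picture viewer there is one more tool, called after "Emit:" by a JSON object that holds its "op" and its "data". move_arm: Moves the arm, as the interface text tells. Its arguments: {"type":"object","properties":{"plan":{"type":"array"},"force":{"type":"number"}},"required":["plan"]}

```bash
ls; mkdir -p pics
python3 - <<'E'
from station import status,snapshot
import cv2,numpy as np
s=status.sense();print(s)
for n in("scene","top"):
    d=snapshot(n);cv2.imwrite(f"pics/{n}0.png",d["img"][:,:,::-1]);np.savez(f"pics/{n}0.npz",**d);print(n,d["mtx"],d["T"])
    print((d["depth"]>0).mean())
E
```

```text
pics
{'t': 0.0, 'q': array([-1.46449799e+00,  5.28462691e-01,  1.43390961e+00,  2.23476089e-05,
        1.18139463e+00, -1.78499568e-01]), 'qd': array([-2.09348398e-04,  4.21568948e-05, -1.09910468e-03, -5.47628555e-04,
        1.91830106e-03, -1.31264770e-03]), 'tau': array([-4.68379221e-04, -4.42357349e+01, -1.78024077e+01, -2.49150871e-04,
        8.41291447e-03,  8.36382750e-07]), 'tcp_pos': array([ 0.17556399, -0.59913673,  0.25233338]), 'tool_rot': array([ 9.89878408e-01,  1.41913898e-01,  4.95637681e-05, -1.08605668e-03]), 'force': array([ 0.3337635 , -0.30976726, -0.09753358]), 'ft_torque': array([ 0.03762385,  0.03472311, -0.00268173]), 'finger_gap': 0.9982146788095877}
scene [[408.88376074   0.         319.40115014]
 [  0.         408.88376074 199.6824188 ]
 [  0.           0.           1.        ]] [[ 0.67691742 -0.48962429  0.54959154  1.22852696]
 [ 0.7358588   0.4327485  -0.52080762 -0.50874089]
 [ 0.01716515  0.75696552  0.65322933  0.83454384]
 [ 0.          0.          0.          1.        ]]
0.995859375
top [[369.08533023   0.         317.52512808]
 [  0.         369.08533023 193.05414742]
 [  0.           0.           1.        ]] [[-4.51017046e-03  9.81480415e-01 -1.91509409e-01  3.77514905e-01]
 [-9.99770088e-01 -4.11103206e-04  2.14383397e-02  1.13491239e-01]
 [ 2.09625804e-02  1.91562069e-01  9.81256615e-01  1.07336724e+00]
 [ 0.00000000e+00  0.00000000e+00  0.00000000e+00  1.00000000e+00]]
0.996140625
```

View pics/scene0.png

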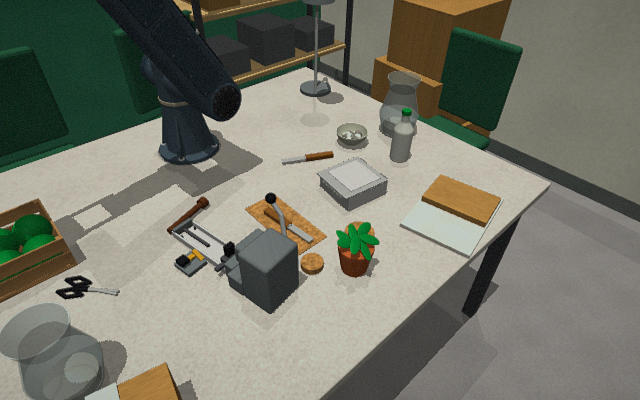

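View pics/top0.png

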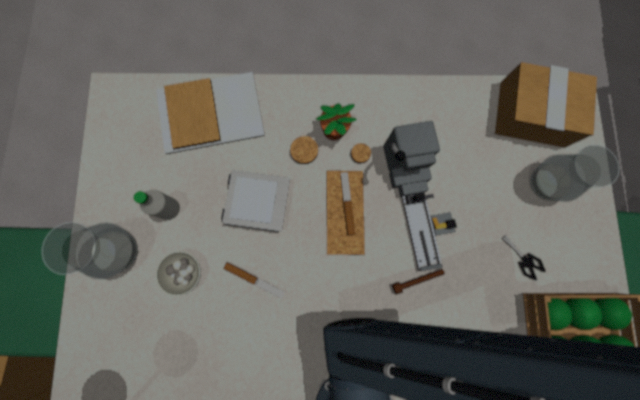

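```bash
cat > h.py <<'E'
import numpy as np,cv2
from scipy.spatial.transform import Rotation as R
def load(n): return dict(np.load(f"pics/{n}.npz"))
def rays(d,uv,fish=False):
    uv=np.atleast_2d(np.asarray(uv,float));K=d["mtx"]
    a=(uv-[K[0,2],K[1,2]])/[K[0,0],K[1,1]]
    if fish:
        r=np.linalg.norm(a,axis=1,keepdims=True)+1e-9
        v=np.c_[a[:,0:1]/r*np.sin(r),-a[:,1:2]/r*np.sin(r),-np.cos(r)]
    else: v=np.c_[a[:,0],-a[:,1],-np.ones(len(a))]
    return d["T"][:3,3],v@d["T"][:3,:3].T
def plane(d,uv,z,fish=False):
    o,v=rays(d,uv,fish);return o+v*((z-o[2])/v[:,2])[:,None]
def cloud(d,fish=False):
    h,w=d["depth"].shape;u,v=np.meshgrid(np.arange(w),np.arange(h))
    uv=np.c_[u.ravel(),v.ravel()]
    o,r=rays(d,uv,fish)
    c=(r@d["T"][:3,2])*-1
    P=o+r*(d["depth"].ravel()/c)[:,None]
    return P.reshape(h,w,3)
def proj(d,P,fish=False):
    P=np.atleast_2d(P);c=(P-d["T"][:3,3])@d["T"][:3,:3];K=d["mtx"]
    x,y,z=c[:,0],-c[:,1],-c[:,2]
    if fish:
        n=np.hypot(x,y)+1e-12;t=np.arctan2(n,z);a=np.c_[x/n*t,y/n*t]
    else:a=np.c_[x/z,y/z]
    return a*[K[0,0],K[1,1]]+[K[0,2],K[1,2]]
E
python3 - <<'E'
from h import *
d=load("top0");P=cloud(d)
im=d["img"][:,:,::-1]
a=cv2.resize(im[155:305,210:480],None,fx=2.9,fy=2.9,interpolation=cv2.INTER_CUBIC)
cv2.imwrite("pics/c1.png",a)
for n,(u,v) in dict(matc=(330,240),knh=(349,220),knb=(346,185),k2h=(240,272),br=(418,281),tinlid=(255,200),tinR=(286,205),tinL=(226,200),pad=(446,223),knob=(417,200),cork=(304,150),corks=(361,153),pot=(336,125),table=(300,320),col=(415,140)).items(): print(n,P[v,u].round(4))
E
```

```text
matc [ 4.486e-01  5.450e-02 -3.000e-04]
knh [0.5034 0.0011 0.0268]
knb [0.6078 0.0067 0.0165]
k2h [0.3596 0.3072 0.0192]
br [ 0.3328 -0.1877  0.0253]
tinlid [0.5564 0.2657 0.0562]
tinR [ 0.5517  0.1831 -0.0028]
tinL [ 0.5666  0.3594 -0.0017]
pad [ 0.4937 -0.2756  0.0311]
knob [ 0.5533 -0.1841  0.0716]
cork [0.7121 0.13   0.0247]
corks [ 0.7045 -0.0396  0.0203]
pot [0.7633 0.0393 0.0942]
table [ 0.2281  0.1403 -0.0003]
col [ 0.6978 -0.1624  0.1571]
```

View pics/c1.png

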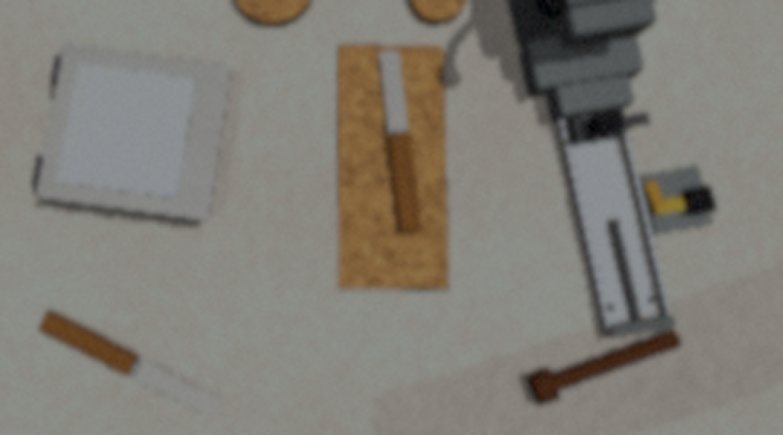

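Things like the knife: the one on the mat (top pixel 347,205) and the one on the bare table (255,280); the brown item at (418,281) is a mallet. The mat knife is farther right (smaller y), so it is the one. The tin's hinge knuckles are at its left (pixel 226,190), so the lip faces right, towards the mat.

Run:
```python
from h import *
for n in("top0","scene0"):
    d=load(n);P=cloud(d);X,Y,Z=P[...,0],P[...,1],P[...,2]
    hsv=cv2.cvtColor(d["img"],cv2.COLOR_RGB2HSV)
    def rect(m,name):
        q=P[m]
        if len(q)<10: print(n,name,len(q));return
        r=cv2.minAreaRect(q[:,:2].astype(np.float32));print(n,name,len(q),"c",np.round(r[0],4),"size",np.round(r[1],4),"ang",round(r[2],2),"z",np.percentile(q[:,2],[5,50,95]).round(4))
    rect((X>.45)&(X<.66)&(Y>.16)&(Y<.38)&(Z>.045)&(Z<.075),"lid")
    rect((X>.4)&(X<.7)&(Y>-.08)&(Y<.08)&(hsv[...,1]>110)&(hsv[...,0]<25)&(Z<.012)&(Z>-.01),"mat")
    rect((X>.4)&(X<.7)&(Y>-.06)&(Y<.07)&(Z>.017)&(Z<.04)&(hsv[...,1]>110),"handle")
    rect((X>.5)&(X<.67)&(Y>-.06)&(Y<.07)&(Z>.006)&(Z<.04)&(hsv[...,1]<80),"blade")
    rect((X>.35)&(X<.56)&(Y>-.26)&(Y<-.1)&(Z>.014)&(Z<.03),"walls")
    rect((X>.5)&(X<.6)&(Y>-.26)&(Y<-.13)&(Z>.062)&(Z<.085),"knob")
    rect((X>.45)&(X<.55)&(Y>-.32)&(Y<-.24)&(Z>.026)&(Z<.05)&(hsv[...,2]<70),"pad")
    rect((X>.45)&(X<.55)&(Y>-.34)&(Y<-.22)&(Z>.026)&(Z<.05),"padall")
    rect((X>.45)&(X<.75)&(Y>.38)&(Y<.6)&(Z>.1),"bottle")
    rect((X>.65)&(X<.9)&(Y>-.05)&(Y<.12)&(Z>.06),"pot")
```

```text
top0 lid 3264 c [0.5562 0.2661] size [0.1725 0.1523] ang 82.22 z [0.056  0.0593 0.0625]
top0 mat 2391 c [0.5324 0.0103] size [0.105  0.2433] ang 89.39 z [-0.0002  0.0028  0.0062]
top0 handle 337 c [ 0.5829 -0.0132] size [0.047  0.2455] ang 78.49 z [0.0176 0.0206 0.0234]
top0 blade 197 c [0.6052 0.0077] size [0.0898 0.0219] ang 5.16 z [0.011  0.0147 0.018 ]
top0 walls 657 c [ 0.4582 -0.2218] size [0.222  0.0913] ang 9.94 z [0.0147 0.0209 0.0286]
top0 knob 63 c [ 0.5625 -0.1912] size [0.016 0.025] ang 9.05 z [0.0654 0.0742 0.0779]
top0 pad 80 c [ 0.4912 -0.288 ] size [0.0253 0.0238] ang 11.78 z [0.0287 0.0349 0.0375]
top0 padall 122 c [ 0.4873 -0.2687] size [0.0259 0.0656] ang 9.86 z [0.0264 0.0341 0.0374]
top0 bottle 666 c [0.5392 0.5199] size [0.0596 0.0665] ang 67.71 z [0.1088 0.1342 0.1903]
top0 pot 945 c [0.7784 0.0395] size [0.1081 0.1055] ang 71.57 z [0.0815 0.102  0.1258]
scene0 lid 1737 c [0.5584 0.2654] size [0.1735 0.1562] ang 82.55 z [0.0526 0.0596 0.0624]
scene0 mat 1364 c [0.5565 0.0077] size [0.1263 0.2948] ang 85.49 z [0.0005 0.0033 0.0063]
scene0 handle 214 c [ 0.5852 -0.0145] size [0.0473 0.2406] ang 78.81 z [0.0181 0.0207 0.0234]
scene0 blade 177 c [0.6047 0.0079] size [0.0871 0.0224] ang 4.8 z [0.013  0.0156 0.0186]
scene0 walls 657 c [ 0.4542 -0.2144] size [0.091 0.208] ang 89.95 z [0.0148 0.021  0.0283]
scene0 knob 88 c [ 0.5654 -0.1914] size [0.0179 0.0261] ang 14.03 z [0.0632 0.074  0.0768]
scene0 pad 98 c [ 0.496  -0.2902] size [0.0268 0.0246] ang 5.52 z [0.0278 0.0346 0.0374]
scene0 padall 141 c [ 0.5112 -0.2678] size [0.0685 0.0617] ang 12.91 z [0.0265 0.0337 0.0373]
scene0 bottle 412 c [0.5071 0.5389] size [0.063 0.152] ang 64.66 z [0.1039 0.1321 0.1892]
scene0 pot 1273 c [0.7836 0.0389] size [0.1092 0.108 ] ang 72.76 z [0.0698 0.1033 0.1259]
```

Emit:
{"op": "move_arm", "data": {"plan": [[[0, 0, 0, 0.125, -0.12, 0, 0], [0, 0, 0, 0.25, -0.24, 0, 0], [0, 0, 0, 0.375, -0.36, 0, 0], [0, 0, 0, 0.5, -0.48, 0, 0], [0, 0, 0, 0.625, -0.6, 0, 0], [0, 0, 0, 0.75, -0.72, 0, 0], [0, 0, 0, 0.875, -0.84, 0, 0], [0, 0, 0, 1.0, -0.96, 0, 0]]]}}

```text
t: 1.1
tcp_pos: [0.2452, -0.4786, 0.2534]
tool_rot: [0.99, 0.142, 0.0, 0.0]
force: [0.4, -0.1, -0.2]
finger_gap: 1.001
```

Emit:
{"op": "move_arm", "data": {"plan": [[[0, 0, 0, 0.125, -0.12, 0, 0], [0, 0, 0, 0.25, -0.24, 0, 0], [0, 0, 0, 0.375, -0.36, 0, 0], [0, 0, 0, 0.5, -0.48, 0, 0], [0, 0, 0, 0.625, -0.6, 0, 0], [0, 0, 0, 0.75, -0.72, 0, 0], [0, 0, 0, 0.875, -0.84, 0, 0], [0, 0, 0, 1.0, -0.96, 0, 0]]]}}

```text
t: 2.1
tcp_pos: [0.3142, -0.3583, 0.2533]
tool_rot: [0.99, 0.142, 0.0, 0.0]
force: [-1.0, -0.5, 0.1]
finger_gap: 1.0
```

Emit:
{"op": "move_arm", "data": {"plan": [[[0, 0, 0, 0.125, -0.12, 0, 0], [0, 0, 0, 0.25, -0.24, 0, 0], [0, 0, 0, 0.375, -0.36, 0, 0], [0, 0, 0, 0.5, -0.48, 0, 0], [0, 0, 0, 0.625, -0.6, 0, 0], [0, 0, 0, 0.75, -0.72, 0, 0], [0, 0, 0, 0.875, -0.84, 0, 0], [0, 0, 0, 1.0, -0.96, 0, 0]]]}}

```text
t: 3.1
tcp_pos: [0.3832, -0.2381, 0.2533]
tool_rot: [0.99, 0.142, 0.0, 0.0]
force: [0.2, 0.5, -0.6]
finger_gap: 1.001
```

Emit:
{"op": "move_arm", "data": {"plan": [[[0, 0, 0, 0.125, -0.12, 0, 0], [0, 0, 0, 0.25, -0.24, 0, 0], [0, 0, 0, 0.375, -0.36, 0, 0], [0, 0, 0, 0.5, -0.48, 0, 0], [0, 0, 0, 0.625, -0.6, 0, 0], [0, 0, 0, 0.75, -0.72, 0, 0], [0, 0, 0, 0.875, -0.84, 0, 0], [0, 0, 0, 1.0, -0.96, 0, 0]]]}}

```text
t: 4.1
tcp_pos: [0.452, -0.1178, 0.2533]
tool_rot: [0.99, 0.142, 0.0, -0.0]
force: [0.4, 0.4, -0.6]
finger_gap: 1.002
```

Emit:
{"op": "move_arm", "data": {"plan": [[[0, 0, 0.03, 0.125, -0.12, 0, 0], [0, 0, 0.06, 0.25, -0.24, 0, 0], [0, 0, 0.09, 0.375, -0.36, 0, 0], [0, 0, 0.12, 0.5, -0.48, 0, 0], [0, 0, 0.15, 0.625, -0.6, 0, 0], [0, 0, 0.18, 0.75, -0.72, 0, 0], [0, 0, 0.21, 0.875, -0.84, 0, 0], [0, 0, 0.24, 1.0, -0.96, 0, 0]]]}}

```text
t: 5.1
tcp_pos: [0.5208, 0.0026, 0.2532]
tool_rot: [0.999, 0.048, -0.0, -0.0]
force: [0.5, 0.0, -0.5]
finger_gap: 0.998
```

```bash
cat > w.py <<'E'
from h import *
from station import status,snapshot
def wrist(name):
    d=snapshot("wrist");cv2.imwrite(f"pics/{name}.png",d["img"][:,:,::-1]);np.savez(f"pics/{name}.npz",**d);return d
E
python3 - <<'E'
from w import *
d=wrist("w1");print(d["mtx"][:2],d["T"].round(3));P=cloud(d,True);hsv=cv2.cvtColor(d["img"],cv2.COLOR_RGB2HSV)
X,Y,Z=P[...,0],P[...,1],P[...,2];ok=d["depth"]>0
for n,m in dict(handle=(Z>.017)&(Z<.03)&(hsv[...,1]>90)&(abs(X-.52)<.08)&(abs(Y-.005)<.04),blade=(Z>.008)&(Z<.03)&(hsv[...,1]<80)&(abs(X-.6)<.08)&(abs(Y-.01)<.04),lid=(Z>.045)&(Z<.075)&(abs(X-.56)<.12)&(abs(Y-.27)<.12)).items():
    q=P[m&ok];
    if len(q)<9: print(n,len(q));continue
    r=cv2.minAreaRect(q[:,:2].astype(np.float32));print(n,len(q),np.round(r[0],4),np.round(r[1],4),round(r[2],2),q.mean(0).round(4),np.percentile(q[:,2],[5,50,95]).round(4))
E
```

```text
[[309.70691629   0.         321.79970147]
 [  0.         309.70691629 200.49650642]] [[ 0.095  0.956  0.278  0.591]
 [-0.995  0.092  0.026  0.008]
 [-0.001 -0.279  0.96   0.374]
 [ 0.     0.     0.     1.   ]]
handle 1525 [ 0.5134 -0.0006] [0.1007 0.0213] 5.13 [ 5.155e-01 -1.000e-04  2.050e-02] [0.0185 0.0206 0.0219]
blade 1275 [0.6056 0.0089] [0.0851 0.0194] 5.59 [0.6063 0.0087 0.0151] [0.0137 0.015  0.0165]
lid 12528 [0.5584 0.265 ] [0.1733 0.1526] 81.88 [0.5593 0.2516 0.0596] [0.0579 0.0597 0.0614]
```

View pics/w1.png

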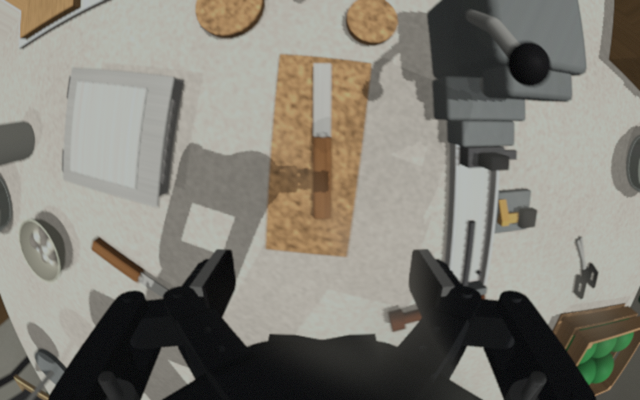

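Emit:
{"op": "move_arm", "data": {"plan": [[[0, 0, 0, 0.0, 0.0, 0.12, 0], [0, 0, 0, 0.02, 0.02, 0.25, 0], [0, 0, 0, 0.02, 0.02, 0.38, 0], [0, 0, 0, 0.02, 0.02, 0.5, 0], [0, 0, 0, 0.02, 0.02, 0.62, 0], [0, 0, 0, 0.02, 0.02, 0.75, 0], [0, 0, 0, 0.02, 0.02, 0.88, 0], [0, 0, 0, 0.02, 0.02, 1.0, 0]]]}}

```text
t: 6.15
tcp_pos: [0.5228, -0.0004, 0.1524]
tool_rot: [0.999, 0.048, -0.0, -0.0]
force: [-0.9, -0.3, 0.0]
finger_gap: 0.995
```

Emit:
{"op": "move_arm", "data": {"plan": [[[0, 0, 0, 0, 0, 0.12, 0.1], [0, 0, 0, 0, 0, 0.25, 0.2], [0, 0, 0, 0, 0, 0.38, 0.3], [0, 0, 0, 0, 0, 0.5, 0.3], [0, 0, 0, 0, 0, 0.62, 0.3], [0, 0, 0, 0, 0, 0.75, 0.3], [0, 0, 0, 0, 0, 0.88, 0.3], [0, 0, 0, 0, 0, 1.0, 0.3]]]}}

```text
t: 7.15
tcp_pos: [0.5228, -0.0005, 0.0524]
tool_rot: [0.999, 0.048, -0.0, -0.0]
force: [-0.3, 0.3, 0.2]
finger_gap: 0.7
```

Emit:
{"op": "move_arm", "data": {"plan": [[[0, 0, 0, 0, 0, 0.1, 0.3], [0, 0, 0, 0, 0, 0.2, 0.3], [0, 0, 0, 0, 0, 0.26, 0.3], [0, 0, 0, 0, 0, 0.26, 1], [0, 0, 0, 0, 0, 0.26, 1], [0, 0, 0, 0, 0, 0.26, 1], [0, 0, 0, 0, 0, 0.26, 1], [0, 0, 0, 0, 0, 0.26, 1]]], "force": 60}}

```text
t: 8.15
tcp_pos: [0.5231, -0.0005, 0.0278]
tool_rot: [0.999, 0.048, 0.0, 0.0]
force: [-1.3, 0.7, 6.0]
finger_gap: 0.242
```

Emit:
{"op": "move_arm", "data": {"plan": [[[0, 0, 0, 0, 0, -0.12, 1], [0, 0, 0, 0, 0, -0.25, 1], [0, 0, 0, 0, 0, -0.38, 1], [0, 0, 0, 0, 0, -0.5, 1], [0, 0, 0, 0, 0, -0.62, 1], [0, 0, 0, 0, 0, -0.75, 1], [0, 0, 0, 0, 0, -0.88, 1], [0, 0, 0, 0, 0, -1.0, 1]]]}}

```text
t: 9.15
tcp_pos: [0.5228, -0.0005, 0.1282]
tool_rot: [0.999, 0.048, 0.0, 0.0]
force: [0.7, 0.5, -0.9]
finger_gap: 0.24
```

Emit:
{"op": "move_arm", "data": {"plan": [[[0, 0, -0.1, 0, 0, 0, 1], [0, 0, -0.21, 0, 0, 0, 1], [0, 0, -0.32, 0, 0, 0, 1], [0, 0, -0.43, 0, 0, 0, 1], [0, 0, -0.54, 0, 0, 0, 1], [0, 0, -0.65, 0, 0, 0, 1], [0, 0, -0.75, 0, 0, 0, 1], [0, 0, -0.85, 0, 0, 0, 1]]]}}

```text
t: 10.15
tcp_pos: [0.5228, -0.0004, 0.1277]
tool_rot: [0.927, 0.374, -0.0, -0.0]
force: [-0.4, -1.1, -0.8]
finger_gap: 0.234
```

Emit:
{"op": "move_arm", "data": {"plan": [[[0, 0, -0.1, 0, 0, 0, 1], [0, 0, -0.21, 0, 0, 0, 1], [0, 0, -0.32, 0, 0, 0, 1], [0, 0, -0.43, 0, 0, 0, 1], [0, 0, -0.54, 0, 0, 0, 1], [0, 0, -0.65, 0, 0, 0, 1], [0, 0, -0.75, 0, 0, 0, 1], [0, 0, -0.85, 0, 0, 0, 1]]]}}

```text
t: 11.15
tcp_pos: [0.5228, -0.0004, 0.1277]
tool_rot: [0.754, 0.657, -0.0, -0.0]
force: [0.4, -0.0, -1.6]
finger_gap: 0.237
```

Run:
```python
from w import *
s=status.sense();print(s["t"],s["tcp_pos"],s["tool_rot"].round(4),s["q"].round(2),s["finger_gap"])
d=wrist("w2");P=cloud(d,True);X,Y,Z=P[...,0],P[...,1],P[...,2];ok=d["depth"]>0
m=ok&(Z>.052)&(Z<.068)&(abs(X-.56)<.12)&(abs(Y-.27)<.12)
m=cv2.morphologyEx(m.astype(np.uint8),cv2.MORPH_OPEN,np.ones((5,5)))>0
q=P[m];r=cv2.minAreaRect(q[:,:2].astype(np.float32));print("lid",len(q),np.round(r[0],4),np.round(r[1],4),r[2],np.median(q[:,2]))
# lip edge: bin along lid x, take min along y_t
a=np.deg2rad(82);yt=np.array([np.cos(a),np.sin(a)]);xt=np.array([yt[1],-yt[0]])
L=(q[:,:2]-[.5462,.1793]);u,v=L@xt,L@yt
E=[(b,np.percentile(v[abs(u-b)<.004],0.5)) for b in np.arange(-.065,.066,.01) if (abs(u-b)<.004).sum()>20]
E=np.array(E);print(np.polyfit(E[:,0],E[:,1],1),E[:,1].round(4)); print("x ext",np.percentile(u,[.2,99.8]))
# blade: steel at z ~ tcp-13.5mm ahead of the tool
tz=s["tcp_pos"][2];t=s["tcp_pos"][:2]
m=ok&(abs(Z-(tz-.0125))<.012);q=P[m];L=q[:,:2]-t;u,v=L@xt,L@yt;k=(v>.05)&(v<.16)&(abs(u)<.03)
q=q[k];print("blade",k.sum(),np.median(q[:,2])-tz,"tip ahead",np.percentile(v[k],99.5))
for b in(.06,.08,.1,.115): j=abs(v[k]-b)<.004;print(b,np.median(u[k][j]),np.median(q[j][:,2])-tz)
```

```text
11.15 [ 5.22784103e-01 -4.32550378e-04  1.27668889e-01] [ 0.7538  0.6572 -0.     -0.    ] [-0.21  0.58  1.8   0.    0.76 -0.08] 0.23734026074331865
lid 0 [0. 0.] [0. 0.] 0.0 nan
  return _methods._mean(a, axis=axis, dtype=dtype,
  ret = ret.dtype.type(ret / rcount)
Traceback (most recent call last):
IndexError: too many indices for array: array is 1-dimensional, but 2 were indexed
```

View pics/w2.png

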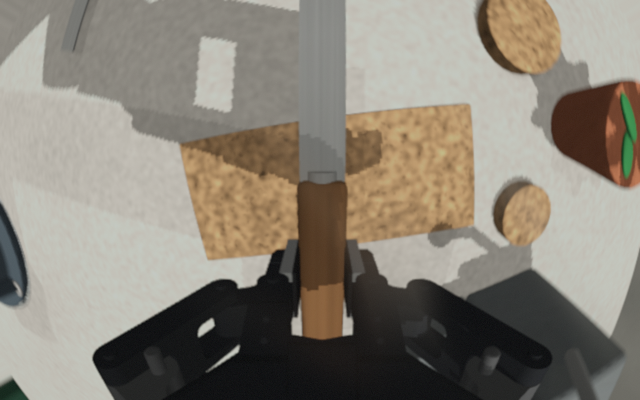

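Run:
```python
from h import *
a=np.deg2rad(82);yt=np.array([np.cos(a),np.sin(a)]);xt=np.array([yt[1],-yt[0]])
for n,f in(("w1",True),("top0",False),("scene0",False)):
    d=load(n);P=cloud(d,f);Z=P[...,2]
    m=(d["depth"]>0)&(Z>.052)&(Z<.067)&(abs(P[...,0]-.56)<.12)&(abs(P[...,1]-.27)<.12)
    q=P[m];L=(q[:,:2]-[.5462,.1793]);u,v=L@xt,L@yt
    E=np.array([(b,np.percentile(v[abs(u-b)<.004],1)) for b in np.arange(-.065,.066,.01)])
    print(n,np.polyfit(E[:,0],E[:,1],1).round(4),E[:,1].round(4),"x ext",np.percentile(u,[.5,99.5]).round(4),"y max",np.percentile(v[abs(u)<.03],99).round(4),"z",np.median(q[:,2]))
d=load("w2");P=cloud(d,True);t=np.array([.5228,-.0004,.1277]);L=P[d["depth"]>0]-t
u,v,w=L[:,:2]@xt,L[:,:2]@yt,L[:,2];k=(v>.045)&(v<.13)&(abs(u)<.03)&(w>-.03)&(w<.0)
print("blade",k.sum(),v[k].max())
for b in(.05,.06,.08,.1): j=k&(abs(v-b)<.004);print(b,j.sum(),np.median(u[j]).round(4),np.median(w[j]).round(4)) if j.sum() else 0
```

```text
w1 [0.0009 0.0015] [0.0013 0.0019 0.0017 0.0017 0.0008 0.0015 0.0016 0.0014 0.0018 0.0012
 0.0016 0.0014 0.0019 0.0018] x ext [-0.0748  0.0752] y max 0.1633 z 0.05970969740764587
top0 [0.0088 0.0027] [0.0014 0.0029 0.0019 0.0029 0.0018 0.0034 0.0021 0.0032 0.0023 0.0037
 0.0027 0.004  0.0027 0.0028] x ext [-0.0776  0.0731] y max 0.1645 z 0.059308602956608114
scene0 [-0.0042  0.003 ] [0.0019 0.0043 0.0036 0.0028 0.0035 0.0039 0.0024 0.0032 0.0028 0.0019
 0.0034 0.0029 0.0037 0.002 ] x ext [-0.0756  0.0771] y max 0.1646 z 0.05967043933211946
blade 7914 0.12112483753349135
0.05 845 -0.0008 -0.0129
0.06 868 -0.0004 -0.0128
0.08 846 -0.0005 -0.0129
0.1 828 -0.0005 -0.0129
```

Emit:
{"op": "move_arm", "data": {"plan": [[[0, 0, 0, 0.03, 0, 0.08, 1], [0, 0, 0, 0.06, -0.01, 0.16, 1], [0, 0, 0, 0.09, -0.02, 0.25, 1], [0, 0, 0, 0.12, -0.02, 0.34, 1], [0, 0, 0, 0.15, -0.02, 0.43, 1], [0, 0, 0, 0.19, -0.02, 0.52, 1], [0, 0, 0, 0.22, -0.02, 0.6, 1], [0, 0, 0, 0.25, -0.02, 0.65, 1]]]}}

```text
t: 12.2
tcp_pos: [0.5242, 0.0248, 0.0617]
tool_rot: [0.755, 0.656, -0.0, -0.0]
force: [0.1, 0.1, -0.7]
finger_gap: 0.24
```

Emit:
{"op": "move_arm", "data": {"plan": [[[0, 0, 0, 0.05, 0, 0, 1], [0, 0, 0, 0.11, 0, 0, 1], [0, 0, 0, 0.17, 0, 0, 1], [0, 0, 0, 0.23, 0, 0, 1], [0, 0, 0, 0.29, 0, 0, 1], [0, 0, 0, 0.35, 0, 0, 1], [0, 0, 0, 0.4, 0, 0, 1], [0, 0, 0, 0.43, 0, 0, 1]]]}}

```text
t: 13.2
tcp_pos: [0.5303, 0.0675, 0.0623]
tool_rot: [0.755, 0.656, 0.0, 0.0]
force: [-0.8, 0.1, -0.4]
finger_gap: 0.242
```

Run:
```python
from w import *
s=status.sense();print(s["tcp_pos"].round(4),s["force"],s["ft_torque"])
d=snapshot("scene");np.savez("pics/scene1.npz",**d)
u,v=proj(d,[.546,.18,.05])[0].astype(int);print(u,v)
im=d["img"][max(0,v-60):v+60,u-90:u+90,::-1];cv2.imwrite("pics/c2.png",cv2.resize(im,None,fx=4,fy=4,interpolation=cv2.INTER_CUBIC))
```

```text
[0.5303 0.0675 0.0623] [-0.83501081  0.12941469 -0.36050867] [-0.05592719  0.01820713  0.01551085]
329 187
```

View pics/c2.png

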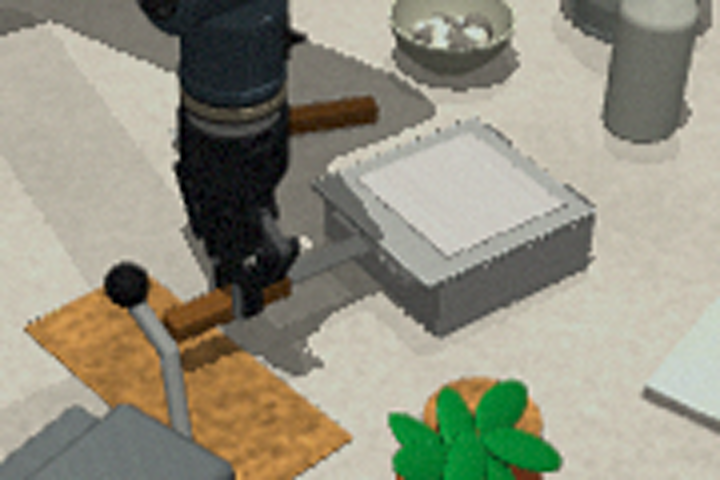

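The crop shows the blade running in under the lip at (365,245), with no reaction force. I'll lever the lid up along the hinge arc.

Emit:
{"op": "move_arm", "data": {"plan": [[[0, 0, 0, 0, 0, -0.1, 1], [0, 0, 0, 0.02, 0, -0.2, 1], [0, 0, 0, 0.07, 0, -0.34, 1], [0, 0, 0, 0.12, 0, -0.46, 1], [0, 0, 0, 0.2, 0, -0.6, 1], [0, 0, 0, 0.28, 0, -0.72, 1], [0, 0, 0, 0.33, 0, -0.78, 1], [0, 0, 0, 0.37, 0, -0.84, 1]]]}}

```text
t: 14.25
tcp_pos: [0.5355, 0.1043, 0.1467]
tool_rot: [0.755, 0.656, 0.0, 0.0]
force: [1.4, -1.7, -0.6]
finger_gap: 0.239
```

Run:
```python
from w import *
s=status.sense();print(s["tcp_pos"].round(4),s["force"],s["ft_torque"])
d=snapshot("top");P=cloud(d);m=(abs(P[...,0]-.56)<.05)&(P[...,1]>.15)&(P[...,1]<.36)&(d["depth"]>0)
q=P[m];v=(q[:,:2]-[.5694,.3439])@[.139,.990]
for b in np.arange(-.16,.01,.02): print(round(b,3),np.median(q[abs(v-b)<.004,2]).round(4),end="; ")
```

```text
[0.5355 0.1043 0.1467] [ 1.3771285  -1.6609623  -0.57910776] [-0.20779258 -0.01144368 -0.08715433]
-0.16 nan; -0.14 0.0426; -0.12 0.141; -0.1 0.1296; -0.08 0.1161; -0.06 0.1025; -0.04 0.0884; -0.02 0.0749; -0.0 0.0606;
  return _methods._mean(a, axis=axis, dtype=dtype,
  ret = ret.dtype.type(ret / rcount)
```

Emit:
{"op": "move_arm", "data": {"plan": [[[0, 0, 0, 0.1, 0, -0.11, 1], [0, 0, 0, 0.2, 0, -0.2, 1], [0, 0, 0, 0.31, 0, -0.29, 1], [0, 0, 0, 0.42, 0, -0.36, 1], [0, 0, 0, 0.49, 0, -0.39, 1], [0, 0, 0, 0.56, 0, -0.42, 1], [0, 0, 0, 0.62, 0, -0.45, 1], [0, 0, 0, 0.68, 0, -0.47, 1]]]}}

```text
t: 15.3
tcp_pos: [0.5448, 0.1715, 0.1933]
tool_rot: [0.755, 0.656, -0.0, -0.0]
force: [0.3, -0.9, -1.5]
finger_gap: 0.235
```

Emit:
{"op": "move_arm", "data": {"plan": [[[0, 0, 0, 0.1, 0, -0.03, 1], [0, 0, 0, 0.2, 0, -0.05, 1], [0, 0, 0, 0.3, 0, -0.06, 1], [0, 0, 0, 0.4, 0, -0.07, 1], [0, 0, 0, 0.5, 0, -0.08, 1], [0, 0, 0, 0.58, 0, -0.08, 1], [0, 0, 0, 0.66, 0, -0.07, 1], [0, 0, 0, 0.74, 0, -0.06, 1]]]}}

```text
t: 16.3
tcp_pos: [0.5551, 0.2449, 0.1992]
tool_rot: [0.755, 0.656, -0.0, -0.0]
force: [-0.7, -0.1, -1.2]
finger_gap: 0.235
```

Run:
```python
from w import *
s=status.sense();print(s["tcp_pos"].round(4),s["force"],s["q"].round(2))
d=snapshot("scene");np.savez("pics/scene2.npz",**d)
P=cloud(d);v=(P[...,:2]-[.5694,.3439])@[.139,.990];u=(P[...,:2]-[.5694,.3439])@[.990,-.139]
m=(abs(u)<.08)&(P[...,2]>.075)&(P[...,2]<.24)&(v>-.09)&(v<.09)&(d["depth"]>0)
for z in np.arange(.08,.23,.02): k=m&(abs(P[...,2]-z)<.005);print(round(z,2),k.sum(),np.median(v[k]).round(4),end="; ")
cv2.imwrite("pics/c3.png",cv2.resize(d["img"][80:260,220:460,::-1],None,fx=3,fy=3,interpolation=cv2.INTER_CUBIC))
```

```text
[0.5551 0.2449 0.1992] [-0.69965346 -0.14890489 -1.16295509] [0.23 0.57 1.53 0.   1.04 0.37]
0.08 101 0.0064; 0.1 107 0.0101; 0.12 105 0.014; 0.14 95 0.018; 0.16 94 0.0221; 0.18 129 0.0251; 0.2 125 0.0302; 0.22 32 0.0329;
```

View pics/c3.png

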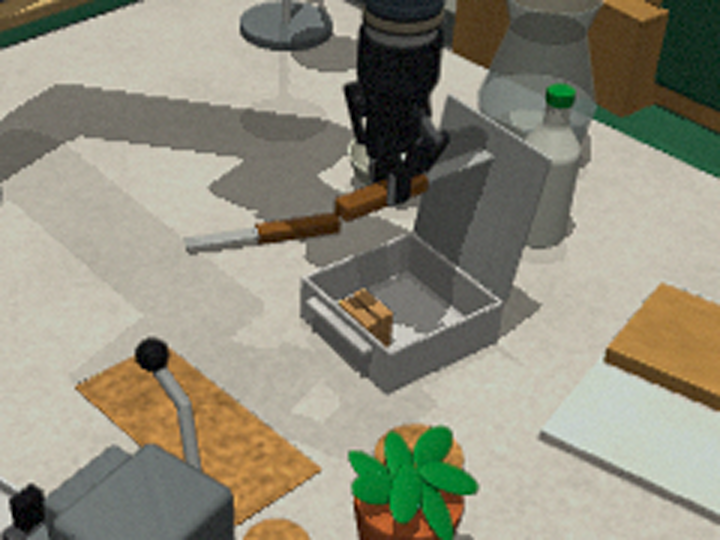

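Emit:
{"op": "move_arm", "data": {"plan": [[[0, 0, 0, -0.12, 0, 0, 1], [0, 0, 0, -0.25, 0, 0, 1], [0, 0, 0, -0.38, 0, 0, 1], [0, 0, 0, -0.5, 0, 0, 1], [0, 0, 0, -0.62, 0, 0, 1], [0, 0, 0, -0.75, 0, 0, 1], [0, 0, 0, -0.88, 0, 0, 1], [0, 0, 0, -1.0, 0, 0, 1]]]}}

```text
t: 17.35
tcp_pos: [0.5411, 0.1446, 0.1993]
tool_rot: [0.755, 0.656, 0.0, 0.0]
force: [-1.0, 0.2, -0.7]
finger_gap: 0.244
```

Emit:
{"op": "move_arm", "data": {"plan": [[[0, 0, 0.1, -0.12, 0, 0, 1], [0, 0, 0.21, -0.25, 0, 0, 1], [0, 0, 0.32, -0.38, 0, 0, 1], [0, 0, 0.43, -0.5, 0, 0, 1], [0, 0, 0.54, -0.62, 0, 0, 1], [0, 0, 0.65, -0.75, 0, 0, 1], [0, 0, 0.75, -0.88, 0, 0, 1], [0, 0, 0.85, -1.0, 0, 0, 1]]]}}

```text
t: 18.35
tcp_pos: [0.5272, 0.0456, 0.1994]
tool_rot: [0.928, 0.372, 0.0, 0.0]
force: [-0.4, 0.1, -1.3]
finger_gap: 0.243
```

Emit:
{"op": "move_arm", "data": {"plan": [[[0, 0, 0.1, -0.05, 0.04, 0.12, 1], [0, 0, 0.21, -0.1, 0.08, 0.25, 1], [0, 0, 0.32, -0.15, 0.12, 0.38, 1], [0, 0, 0.43, -0.2, 0.16, 0.5, 1], [0, 0, 0.54, -0.25, 0.2, 0.62, 1], [0, 0, 0.65, -0.3, 0.24, 0.75, 1], [0, 0, 0.75, -0.33, 0.28, 0.88, 1], [0, 0, 0.85, -0.36, 0.31, 1.0, 1]]]}}

```text
t: 19.35
tcp_pos: [0.523, -0.0015, 0.099]
tool_rot: [0.999, 0.047, 0.0, 0.0]
force: [0.3, -0.2, -0.4]
finger_gap: 0.242
```

Run:
```python
from w import *
s=status.sense();print(s["t"],s["tcp_pos"].round(4),s["tool_rot"].round(4))
d=load("w1");hsv=cv2.cvtColor(d["img"],cv2.COLOR_RGB2HSV);P=cloud(d,True);X,Y,Z=P[...,0],P[...,1],P[...,2]
m=(abs(X-.53)<.15)&(abs(Y)<.08)&(Z<.01)&(hsv[...,1]>100);q=P[m];r=cv2.minAreaRect(q[:,:2].astype(np.float32));print("mat",r)
m=(Z>.062)&(Z<.085)&(abs(X-.565)<.03)&(abs(Y+.19)<.03);q=P[m];r=cv2.minAreaRect(q[:,:2].astype(np.float32));print("knob",r,np.median(q[:,2]))
m=(Z>.028)&(Z<.042)&(abs(X-.494)<.03)&(abs(Y+.289)<.025)&(hsv[...,2]<90);q=P[m];r=cv2.minAreaRect(q[:,:2].astype(np.float32));print("pad",r,np.median(q[:,2]))
m=(Z>.017)&(Z<.027)&(X>.37)&(X<.53)&(Y<-.14)&(Y>-.262);q=P[m];r=cv2.minAreaRect(q[:,:2].astype(np.float32));print("walls",r,np.median(q[:,2]))
```

```text
19.35 [ 0.523  -0.0015  0.099 ] [9.989e-01 4.680e-02 2.000e-04 1.000e-04]
mat ((0.5340181589126587, 0.011618923395872116), (0.1071929857134819, 0.24626097083091736), 89.52261352539062)
knob ((0.5649371147155762, -0.19122079014778137), (0.016591094434261322, 0.026780948042869568), 9.472709655761719) 0.07413788569373214
pad ((0.4941069483757019, -0.28672870993614197), (0.02522326074540615, 0.022629154846072197), 8.417218208312988) 0.03412668938182281
walls ((0.45653197169303894, -0.22147944569587708), (0.1611102819442749, 0.0915406197309494), 8.601304054260254) 0.021142708572567892
```

Emit:
{"op": "move_arm", "data": {"plan": [[[0, 0, 0, 0, 0, 0.15, 1], [0, 0, 0, 0, 0, 0.3, 1], [0, 0, 0, 0, 0, 0.45, 1], [0, 0, 0, 0, 0, 0.58, 1], [0, 0, 0, 0, 0, 0.66, 1], [0, 0, 0, 0, 0, 0.7, 1], [0, 0, 0, 0, 0, 0.7, 0.4], [0, 0, 0, 0, 0, 0.7, 0.4]]]}}

```text
t: 20.35
tcp_pos: [0.5232, -0.001, 0.0298]
tool_rot: [0.999, 0.048, 0.001, 0.0]
force: [-0.4, -1.0, 0.3]
finger_gap: 0.601
```

Emit:
{"op": "move_arm", "data": {"plan": [[[0, 0, 0, 0, 0, 0, 0.4], [0, 0, 0, 0, 0, -0.1, 0.4], [0, 0, 0, 0, 0, -0.24, 0.4], [0, 0, 0, 0, 0, -0.4, 0.4], [0, 0, 0, 0, 0, -0.55, 0.4], [0, 0, 0, 0, 0, -0.7, 0.4], [0, 0, 0, 0, 0, -0.85, 0.4], [0, 0, 0, 0, 0, -1.0, 0.4]]]}}

```text
t: 21.35
tcp_pos: [0.5228, -0.0009, 0.1304]
tool_rot: [0.999, 0.048, 0.0, 0.0]
force: [0.7, -0.2, 0.1]
finger_gap: 0.604
```

Run:
```python
from h import *
for n,f in(("w1",1),("scene0",0),("top0",0)):
    d=load(n);P=cloud(d,f);a=np.deg2rad(9.3);L=P[...,:2]-[.565,-.191];u=L@[np.cos(a),np.sin(a)];v=L@[-np.sin(a),np.cos(a)]
    for z0,z1 in((.052,.1),(.1,.15),(.15,.17),(.17,.3)):
        m=(P[...,2]>z0)&(P[...,2]<z1)&(u>.011)&(u<.2)&(abs(v)<.09)&(d["depth"]>0)
        if m.sum()>5: print(n,z0,m.sum(),"u",np.percentile(u[m],[1,10,50]).round(3),"v",np.percentile(v[m],[1,99]).round(3),"zmax",P[...,2][m].max().round(3))
    m=(abs(P[...,2]-.22)<.5)&(abs(P[...,2]-.0215)<.0035)&(u<-.02)&(u>-.17)&(abs(abs(v)-.03)<.008)&(d["depth"]>0)
    for s in(1,-1):
        k=m&(v*s>0)
        if k.sum()>20: print("wall",s,k.sum(),np.polyfit(u[k],v[k],1).round(4))
d=load("w1");P=cloud(d,1);m=(P[...,2]>.15)&(P[...,2]<.4)&(abs(P[...,0]-.6)<.1)&(P[...,1]<-.1)&(P[...,1]>-.25);print(m.sum(),P[m].min(0),P[m].max(0)) if m.sum() else 0
```

```text
w1 0.052 1612 u [0.083 0.096 0.128] v [0.013 0.057] zmax 0.1
w1 0.1 3141 u [0.069 0.072 0.097] v [-0.036  0.067] zmax 0.15
w1 0.15 5792 u [0.075 0.09  0.128] v [-0.05   0.071] zmax 0.17
w1 0.17 2270 u [0.073 0.076 0.088] v [0.068 0.088] zmax 0.239
wall 1 402 [0.0181 0.0308]
wall -1 424 [ 0.0118 -0.0308]
scene0 0.052 752 u [0.048 0.115 0.184] v [-0.055  0.053] zmax 0.1
scene0 0.1 931 u [0.073 0.106 0.184] v [-0.055  0.051] zmax 0.15
scene0 0.15 1784 u [0.076 0.099 0.141] v [-0.053  0.066] zmax 0.17
scene0 0.17 232 u [0.076 0.084 0.098] v [0.063 0.083] zmax 0.239
wall 1 78 [0.0099 0.0291]
wall -1 100 [ 0.0129 -0.0313]
top0 0.052 285 u [0.018 0.036 0.094] v [-0.045  0.057] zmax 0.1
top0 0.1 370 u [0.067 0.068 0.081] v [-0.044  0.062] zmax 0.15
top0 0.15 1473 u [0.072 0.091 0.132] v [-0.05   0.056] zmax 0.17
top0 0.17 127 u [0.071 0.074 0.084] v [0.065 0.088] zmax 0.24
wall 1 104 [0.0121 0.0307]
wall -1 99 [ 0.0086 -0.0308]
4509 [ 0.62332188 -0.22634403  0.15000084] [ 0.69999404 -0.10000099  0.23891591]
```

Emit:
{"op": "move_arm", "data": {"plan": [[[0, 0, -0.01, 0.0, 0.1, -0.2, 0.4], [0, 0, -0.02, 0.02, 0.2, -0.4, 0.4], [0, 0, -0.04, 0.04, 0.32, -0.6, 0.4], [0, 0, -0.05, 0.06, 0.45, -0.7, 0.4], [0, 0, -0.06, 0.08, 0.58, -0.7, 0.4], [0, 0, -0.08, 0.1, 0.71, -0.7, 0.4], [0, 0, -0.09, 0.12, 0.84, -0.7, 0.4], [0, 0, -0.1, 0.12, 0.97, -0.7, 0.4]]]}}

```text
t: 22.35
tcp_pos: [0.5441, -0.0972, 0.1987]
tool_rot: [0.996, 0.087, -0.001, -0.0]
force: [-0.8, -0.1, 0.1]
finger_gap: 0.601
```

Emit:
{"op": "move_arm", "data": {"plan": [[[0, 0, 0, 0.01, 0.12, 0, 0.4], [0, 0, 0, 0.01, 0.25, 0, 0.4], [0, 0, 0, 0.02, 0.38, 0, 0.4], [0, 0, 0, 0.02, 0.5, 0, 0.4], [0, 0, 0, 0.03, 0.62, 0, 0.4], [0, 0, 0, 0.03, 0.75, 0, 0.4], [0, 0, 0, 0.04, 0.88, 0, 0.4], [0, 0, 0, 0.04, 0.97, 0, 0.4]]]}}

```text
t: 23.35
tcp_pos: [0.5652, -0.1921, 0.1993]
tool_rot: [0.996, 0.087, 0.0, 0.0]
force: [-0.2, 0.5, 0.2]
finger_gap: 0.601
```

Run:
```python
from w import *
s=status.sense();print(s["tcp_pos"].round(4),s["tool_rot"].round(4))
d=wrist("w3");P=cloud(d,True);X,Y,Z=P[...,0],P[...,1],P[...,2];hsv=cv2.cvtColor(d["img"],cv2.COLOR_RGB2HSV)
a=np.deg2rad(10);L=P[...,:2]-[.565,-.191];u=L@[np.cos(a),np.sin(a)];v=L@[-np.sin(a),np.cos(a)];ok=d["depth"]>0
m=ok&(Z>.066)&(Z<.085)&(abs(u)<.03)&(abs(v)<.03);print("knob",m.sum(),np.percentile(u[m],[2,98]).round(4),np.percentile(v[m],[2,98]).round(4),np.median(Z[m]))
m=ok&(Z>.042)&(Z<.056)&(u>.0)&(u<.05)&(abs(v)<.04);print("stop",m.sum(),np.percentile(u[m],[1,5,98]).round(4) if m.sum() else 0)
m=ok&(abs(Z-.0215)<.004)&(u<-.02)&(u>-.17)&(abs(abs(v)-.03)<.008)
for s in(1,-1):
    k=m&(v*s>0);print("wall",k.sum(),np.polyfit(u[k],v[k],1).round(4) if k.sum()>20 else 0)
s=load("scene2")
```

```text
[ 0.5652 -0.1921  0.1993] [9.962e-01 8.710e-02 1.000e-04 1.000e-04]
knob 620 [-0.0067  0.0077] [-0.0139  0.0117] 0.07458213517480553
stop 3659 [0.0017 0.0073 0.0491]
wall 576 [0.0012 0.0291]
wall 579 [-0.002  -0.0317]
```

View pics/w3.png

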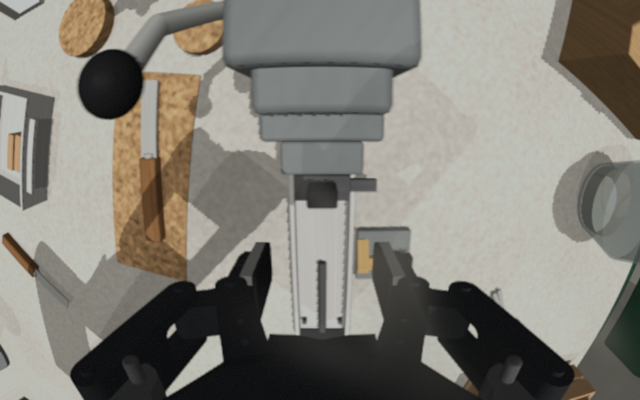

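Emit:
{"op": "move_arm", "data": {"plan": [[[0, 0, 0, 0, 0, 0.12, 0.4], [0, 0, 0, 0, 0, 0.25, 0.4], [0, 0, 0, 0, 0, 0.38, 0.4], [0, 0, 0, 0, 0, 0.5, 0.4], [0, 0, 0, 0, 0, 0.62, 0.4], [0, 0, 0, 0, 0, 0.75, 0.4], [0, 0, 0, 0, 0, 0.86, 0.4], [0, 0, 0, 0, 0, 0.95, 0.4]]]}}

```text
t: 24.4
tcp_pos: [0.5648, -0.1911, 0.1035]
tool_rot: [0.996, 0.087, -0.0, -0.0]
force: [-0.2, -0.2, -0.2]
finger_gap: 0.599
```

Emit:
{"op": "move_arm", "data": {"plan": [[[0, 0, 0, 0, 0, 0.12, 0.4], [0, 0, 0, 0, 0, 0.25, 0.4], [0, 0, 0, 0, 0, 0.25, 1], [0, 0, 0, 0, 0, 0.25, 1], [0, 0, 0, 0, 0, 0.25, 1], [0, 0, 0, 0, 0, 0.25, 1], [0, 0, 0, 0, 0, 0.25, 1], [0, 0, 0, 0, 0, 0.25, 1]]], "force": 60}}

```text
t: 25.4
tcp_pos: [0.5647, -0.1912, 0.0791]
tool_rot: [0.996, 0.087, -0.0, -0.0]
force: [-1.2, -1.6, -7.2]
finger_gap: 0.286
```

Emit:
{"op": "move_arm", "data": {"plan": [[[0, 0, 0, -0.12, 0, 0, 1], [0, 0, 0, -0.25, 0, 0, 1], [0, 0, 0, -0.38, 0, 0, 1], [0, 0, 0, -0.5, 0, 0, 1], [0, 0, 0, -0.62, 0, 0, 1], [0, 0, 0, -0.75, 0, 0, 1], [0, 0, 0, -0.88, 0, 0, 1], [0, 0, 0, -1.0, 0, 0, 1]]]}}

```text
t: 26.4
tcp_pos: [0.4685, -0.2083, 0.0791]
tool_rot: [0.996, 0.087, 0.003, 0.0]
force: [7.5, 3.0, -14.3]
finger_gap: 0.289
```

Emit:
{"op": "move_arm", "data": {"plan": [[[0, 0, 0, -0.04, 0, 0, 1], [0, 0, 0, -0.08, 0, 0, 1], [0, 0, 0, -0.11, 0, 0, 1], [0, 0, 0, -0.115, 0, 0, 1], [0, 0, 0, -0.115, 0, 0, 1], [0, 0, 0, -0.07, 0, 0, 1], [0, 0, 0, -0.04, 0, 0, 1], [0, 0, 0, -0.04, 0, 0, 1]]]}}

```text
t: 27.4
tcp_pos: [0.4636, -0.2091, 0.0791]
tool_rot: [0.996, 0.087, 0.001, 0.0]
force: [5.4, 0.9, -13.7]
finger_gap: 0.28
```

Emit:
{"op": "move_arm", "data": {"plan": [[[0, 0, 0, 0, 0, 0, 0.5], [0, 0, 0, 0, 0, 0, 0.4], [0, 0, 0, 0, 0, 0, 0.4], [0, 0, 0, 0, 0, -0.12, 0.4], [0, 0, 0, 0, 0, -0.4, 0.4], [0, 0, 0, 0, 0, -0.6, 0.3], [0, 0, 0, 0, 0, -0.8, 0.2], [0, 0, 0, 0, 0, -1.0, 0.1]]]}}

```text
t: 28.4
tcp_pos: [0.4623, -0.2092, 0.181]
tool_rot: [0.996, 0.087, 0.0, 0.0]
force: [-0.1, -0.5, 0.0]
finger_gap: 0.899
```

Run:
```python
from w import *
s=status.sense();print(s["t"],s["tcp_pos"].round(4),s["q"].round(2))
d=snapshot("top");np.savez("pics/top1.npz",**d)
for n,d,f in(("top",d,0),("w",wrist("w4"),1),("scene",snapshot("scene"),0)):
    P=cloud(d,f);Z=P[...,2]
    a=np.deg2rad(10);L=P[...,:2]-[.5655,-.192];u=L@[np.cos(a),np.sin(a)];v=L@[-np.sin(a),np.cos(a)];ok=d["depth"]>0
    m=ok&(Z>.064)&(Z<.083)&(u>-.13)&(u<.02)&(abs(v)<.03)
    print(n,"knob u",m.sum(),(np.percentile(u[m],[2,50,98]).round(4),np.median(Z[m])) if m.sum()>5 else 0)
    yt=np.array([.139,.990]);xt=np.array([.990,-.139]);T=P[...,:2]-[.559,.2695];uu=T@xt;vv=T@yt
    hsv=cv2.cvtColor(d["img"],cv2.COLOR_RGB2HSV)
    m=ok&(abs(uu)<.07)&(abs(vv)<.07)&(Z>.04)&(Z<.056)&(hsv[...,1]>90)
    print(n,"blanks",m.sum(),np.percentile(uu[m],[2,98]).round(4) if m.sum() else 0,np.percentile(vv[m],[1,99]).round(4) if m.sum() else 0,np.median(Z[m]))
```

```text
28.4 [ 0.4623 -0.2092  0.181 ] [-0.65  0.48  1.8  -0.    0.87  0.75]
top knob u 0 0
top blanks 188 [-0.0279  0.0162] [-0.0633 -0.0293] 0.04839727817560657
w knob u 719 (array([-0.1088, -0.1004, -0.0939]), np.float64(0.07452205078246663))
w blanks 185 [-0.0223  0.0219] [-0.0608 -0.0382] 0.049055233551070054
scene knob u 75 (array([-0.1093, -0.0979, -0.0931]), np.float64(0.07364171565316113))
scene blanks 135 [-0.025   0.0239] [-0.0634 -0.0272] 0.048167729393852166
```

Emit:
{"op": "move_arm", "data": {"plan": [[[0, 0, 0, 0.04, -0.1, -0.1, 0.1], [0, 0, 0, 0.08, -0.2, -0.2, 0.1], [0, 0, 0, 0.12, -0.3, -0.3, 0.1], [0, 0, 0, 0.16, -0.4, -0.4, 0.1], [0, 0, 0, 0.2, -0.51, -0.5, 0.1], [0, 0, 0, 0.25, -0.62, -0.6, 0.1], [0, 0, 0, 0.29, -0.73, -0.7, 0.1], [0, 0, 0, 0.33, -0.84, -0.8, 0.1]]]}}

```text
t: 29.55
tcp_pos: [0.4805, -0.1199, 0.26]
tool_rot: [0.996, 0.087, -0.0, -0.0]
force: [1.1, 0.7, 0.1]
finger_gap: 0.902
```

Emit:
{"op": "move_arm", "data": {"plan": [[[0, 0, 0, 0.04, -0.1, 0, 0.1], [0, 0, 0, 0.08, -0.2, 0, 0.1], [0, 0, 0, 0.12, -0.3, 0, 0.1], [0, 0, 0, 0.16, -0.4, 0, 0.1], [0, 0, 0, 0.2, -0.51, 0, 0.1], [0, 0, 0, 0.25, -0.62, 0, 0.1], [0, 0, 0, 0.29, -0.73, 0, 0.1], [0, 0, 0, 0.33, -0.84, 0, 0.1]]]}}

```text
t: 30.55
tcp_pos: [0.4984, -0.0315, 0.2593]
tool_rot: [0.996, 0.087, -0.0, 0.0]
force: [0.3, -0.2, -0.1]
finger_gap: 0.902
```

Emit:
{"op": "move_arm", "data": {"plan": [[[0, 0, 0, 0.04, -0.1, 0, 0.1], [0, 0, 0, 0.08, -0.2, 0, 0.1], [0, 0, 0, 0.12, -0.3, 0, 0.1], [0, 0, 0, 0.16, -0.4, 0, 0.1], [0, 0, 0, 0.2, -0.51, 0, 0.1], [0, 0, 0, 0.25, -0.62, 0, 0.1], [0, 0, 0, 0.29, -0.73, 0, 0.1], [0, 0, 0, 0.33, -0.84, 0, 0.1]]]}}

```text
t: 31.55
tcp_pos: [0.5163, 0.057, 0.2593]
tool_rot: [0.996, 0.087, -0.0, -0.0]
force: [1.0, 0.3, 0.1]
finger_gap: 0.899
```

Emit:
{"op": "move_arm", "data": {"plan": [[[0, 0, -0.1, 0.04, -0.1, 0, 0.1], [0, 0, -0.2, 0.08, -0.2, 0, 0.1], [0, 0, -0.3, 0.12, -0.3, 0, 0.1], [0, 0, -0.4, 0.16, -0.4, 0, 0.1], [0, 0, -0.5, 0.2, -0.51, 0, 0.1], [0, 0, -0.6, 0.25, -0.62, 0, 0.1], [0, 0, -0.7, 0.29, -0.73, 0, 0.1], [0, 0, -0.8, 0.33, -0.84, 0, 0.1]]]}}

```text
t: 32.55
tcp_pos: [0.534, 0.1454, 0.2592]
tool_rot: [0.92, 0.392, -0.0, -0.0]
force: [-0.2, 0.1, -0.1]
finger_gap: 0.901
```

Emit:
{"op": "move_arm", "data": {"plan": [[[0, 0, -0.1, 0.09, -0.06, 0, 0.1], [0, 0, -0.2, 0.19, -0.12, 0, 0.1], [0, 0, -0.3, 0.28, -0.18, 0, 0.1], [0, 0, -0.4, 0.38, -0.24, 0, 0.1], [0, 0, -0.5, 0.48, -0.3, 0, 0.1], [0, 0, -0.6, 0.57, -0.36, 0, 0.1], [0, 0, -0.7, 0.67, -0.43, 0, 0.1], [0, 0, -0.8, 0.76, -0.49, 0, 0.1]]]}}

```text
t: 33.55
tcp_pos: [0.5514, 0.2342, 0.2592]
tool_rot: [0.754, 0.657, -0.0, -0.0]
force: [0.4, 0.3, 1.0]
finger_gap: 0.898
```

```bash
cat > bl.py <<'E'
from w import *
def blanks(name):
    s=status.sense();print(s["t"],s["tcp_pos"].round(4),s["tool_rot"].round(4),s["q"].round(2))
    d=wrist(name);P=cloud(d,True);Z=P[...,2];ok=d["depth"]>0
    yt=np.array([.139,.990]);xt=np.array([.990,-.139]);T=P[...,:2]-[.559,.2695];uu=T@xt;vv=T@yt
    hsv=cv2.cvtColor(d["img"],cv2.COLOR_RGB2HSV)
    m=ok&(abs(uu)<.072)&(abs(vv)<.071)&(Z>.042)&(Z<.058)&(hsv[...,1]>80)
    print("blanks",m.sum(),np.percentile(uu[m],[1,99]).round(4),np.percentile(vv[m],[1,99]).round(4),np.median(Z[m]))
    h,e=np.histogram(vv[m],bins=np.arange(-.07,.02,.001));print([(round(e[i]*1000),int(h[i])) for i in range(len(h)) if h[i]])
    r=cv2.minAreaRect(P[m][:,:2].astype(np.float32));print(r)
    w=ok&(Z>.049)&(Z<.06)&(hsv[...,1]<60)&(abs(uu)<.085)&(abs(vv)<.085)
    print("rim u",np.percentile(uu[w],[1,99]).round(4),"v",np.percentile(vv[w],[1,99]).round(4))
    return d
E
python3 -c "
from bl import *
d=blanks('w5')"
```

```text
33.55 [0.5514 0.2342 0.2592] [ 7.537e-01  6.572e-01 -1.000e-04 -1.000e-04] [0.22 0.49 1.49 0.   1.16 0.35]
blanks 1254 [-0.0257  0.0228] [-0.0606 -0.0261] 0.04856921916892079
[(-61, 35), (-60, 43), (-59, 47), (-58, 40), (-57, 25), (-56, 34), (-55, 35), (-54, 45), (-53, 43), (-52, 44), (-51, 44), (-50, 33), (-49, 47), (-48, 52), (-47, 39), (-42, 37), (-41, 35), (-40, 37), (-39, 27), (-38, 36), (-37, 39), (-36, 44), (-35, 44), (-34, 44), (-33, 42), (-32, 43), (-31, 35), (-30, 30), (-29, 35), (-28, 41), (-27, 74), (-26, 5)]
((0.551432192325592, 0.22666727006435394), (0.03501744940876961, 0.050616562366485596), 82.71830749511719)
rim u [-0.0761  0.0754] v [-0.0744  0.0771]
```

View pics/w5.png

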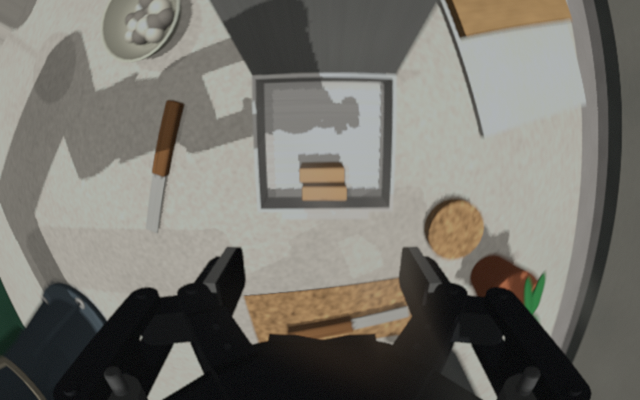

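Emit:
{"op": "move_arm", "data": {"plan": [[[0, 0, 0, 0.04, 0.01, 0.12, 0.1], [0, 0, 0, 0.04, 0.01, 0.25, 0.1], [0, 0, 0, 0.04, 0.01, 0.38, 0.1], [0, 0, 0, 0.04, 0.01, 0.5, 0.1], [0, 0, 0, 0.04, 0.01, 0.62, 0.1], [0, 0, 0, 0.04, 0.01, 0.75, 0.1], [0, 0, 0, 0.04, 0.01, 0.88, 0.1], [0, 0, 0, 0.04, 0.01, 1.0, 0.1]]]}}

```text
t: 34.6
tcp_pos: [0.553, 0.2371, 0.1584]
tool_rot: [0.755, 0.656, -0.0, -0.0]
force: [-0.5, -0.3, -0.5]
finger_gap: 0.901
```

Emit:
{"op": "move_arm", "data": {"plan": [[[0, 0, 0, 0, 0, 0.12, 0.1], [0, 0, 0, 0, 0, 0.25, 0.1], [0, 0, 0, 0, 0, 0.38, 0.1], [0, 0, 0, 0, 0, 0.5, 0.1], [0, 0, 0, 0, 0, 0.62, 0.1], [0, 0, 0, 0, 0, 0.75, 0.1], [0, 0, 0, 0, 0, 0.88, 0.1], [0, 0, 0, 0, 0, 1.0, 0.1]]]}}

```text
t: 35.6
tcp_pos: [0.553, 0.2371, 0.0584]
tool_rot: [0.755, 0.656, -0.0, -0.0]
force: [-0.2, 0.0, -1.0]
finger_gap: 0.899
```

Emit:
{"op": "move_arm", "data": {"plan": [[[0, 0, 0, 0, 0, 0.06, 0.1], [0, 0, 0, 0, 0, 0.13, 0.1], [0, 0, 0, 0, 0, 0.13, 0.3], [0, 0, 0, 0, 0, 0.13, 0.5], [0, 0, 0, 0, 0, 0.13, 0.7], [0, 0, 0, 0, 0, 0.13, 1], [0, 0, 0, 0, 0, 0.13, 1], [0, 0, 0, 0, 0, 0.13, 1]]], "force": 30}}

```text
t: 36.6
tcp_pos: [0.5533, 0.2372, 0.0466]
tool_rot: [0.755, 0.656, 0.0, 0.0]
force: [0.4, 0.8, 1.3]
finger_gap: 0.576
```

Emit:
{"op": "move_arm", "data": {"plan": [[[0, 0, 0, 0, 0, -0.1, 1], [0, 0, 0, 0, 0, -0.2, 1], [0, 0, 0, 0, 0, -0.3, 1], [0, 0, 0, 0, 0, -0.45, 1], [0, 0, 0, 0, 0, -0.6, 1], [0, 0, 0, 0, 0, -0.75, 1], [0, 0, 0, 0, 0, -0.9, 1], [0, 0, 0, 0, 0, -1.0, 1]]]}}

```text
t: 37.6
tcp_pos: [0.5534, 0.2372, 0.1476]
tool_rot: [0.755, 0.656, 0.001, 0.0]
force: [-0.1, 0.0, -0.4]
finger_gap: 0.581
```

Run:
```python
from w import *
s=status.sense();print(s["tcp_pos"].round(4))
d=wrist("w6");P=cloud(d,True);L=P-s["tcp_pos"];hsv=cv2.cvtColor(d["img"],cv2.COLOR_RGB2HSV);ok=d["depth"]>0
u=L[...,:2]@[.990,-.139];v=L[...,:2]@[.139,.990]
m=ok&(hsv[...,1]>80)&(abs(v)<.03)&(abs(u)<.03)&(L[...,2]<.01)&(L[...,2]>-.06)
print(m.sum(),np.percentile(u[m],[1,99]),np.percentile(v[m],[1,50,99]),np.percentile(L[...,2][m],[1,99]))
cv2.imwrite("pics/c4.png",d["img"][150:400,150:490,::-1])
m=ok&(hsv[...,1]>80)&(abs(P[...,2]-.048)<.006)&(abs(P[...,0]-.55)<.03)&(abs(P[...,1]-.216)<.02);print("other",m.sum(),P[m].min(0),P[m].max(0))
```

```text
[0.5534 0.2372 0.1476]
5754 [-0.02477566  0.02308758] [-0.00843156  0.0048585   0.00672097] [-0.03994576  0.00334829]
other 235 [0.52760702 0.21796796 0.04201841] [0.57526705 0.22683943 0.05054284]
```

View pics/c4.png

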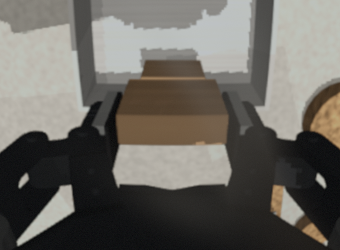

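Emit:
{"op": "move_arm", "data": {"plan": [[[0, 0, -0.07, -0.11, 0, 0, 1], [0, 0, -0.15, -0.22, 0, 0, 1], [0, 0, -0.22, -0.33, 0.01, 0, 1], [0, 0, -0.3, -0.44, 0.01, 0, 1], [0, 0, -0.37, -0.55, 0.01, 0, 1], [0, 0, -0.45, -0.66, 0.02, 0, 1], [0, 0, -0.52, -0.77, 0.02, 0, 1], [0, 0, -0.6, -0.88, 0.02, 0, 1]]]}}

```text
t: 38.65
tcp_pos: [0.5426, 0.1493, 0.1461]
tool_rot: [0.58, 0.815, -0.0, -0.0]
force: [0.7, 0.7, -1.0]
finger_gap: 0.577
```

Emit:
{"op": "move_arm", "data": {"plan": [[[0, 0, -0.07, -0.1, -0.05, 0, 1], [0, 0, -0.15, -0.2, -0.1, 0, 1], [0, 0, -0.22, -0.3, -0.14, 0, 1], [0, 0, -0.3, -0.39, -0.19, 0, 1], [0, 0, -0.37, -0.49, -0.23, 0, 1], [0, 0, -0.45, -0.59, -0.28, 0, 1], [0, 0, -0.52, -0.68, -0.33, 0, 1], [0, 0, -0.6, -0.78, -0.38, 0, 1]]]}}

```text
t: 39.65
tcp_pos: [0.5321, 0.0633, 0.1461]
tool_rot: [0.374, 0.928, -0.0, -0.0]
force: [-0.3, 0.3, -0.2]
finger_gap: 0.578
```

Emit:
{"op": "move_arm", "data": {"plan": [[[0, 0, -0.07, -0.07, -0.09, 0, 1], [0, 0, -0.15, -0.13, -0.17, 0, 1], [0, 0, -0.22, -0.2, -0.26, 0, 1], [0, 0, -0.3, -0.26, -0.34, 0, 1], [0, 0, -0.37, -0.33, -0.43, 0, 1], [0, 0, -0.45, -0.4, -0.52, 0, 1], [0, 0, -0.52, -0.46, -0.6, 0, 1], [0, 0, -0.6, -0.53, -0.69, 0, 1]]]}}

```text
t: 40.65
tcp_pos: [0.5223, -0.0231, 0.1461]
tool_rot: [0.147, 0.989, 0.0, -0.0]
force: [0.3, -0.4, 0.2]
finger_gap: 0.578
```

Emit:
{"op": "move_arm", "data": {"plan": [[[0, 0, -0.07, -0.03, -0.1, 0, 1], [0, 0, -0.15, -0.06, -0.2, 0, 1], [0, 0, -0.22, -0.08, -0.31, 0, 1], [0, 0, -0.3, -0.11, -0.41, 0, 1], [0, 0, -0.37, -0.14, -0.52, 0, 1], [0, 0, -0.45, -0.16, -0.62, 0, 1], [0, 0, -0.52, -0.19, -0.73, 0, 1], [0, 0, -0.6, -0.22, -0.83, 0, 1]]]}}

```text
t: 41.65
tcp_pos: [0.5192, -0.109, 0.1461]
tool_rot: [-0.088, 0.996, 0.0, -0.0]
force: [0.2, -0.5, 0.0]
finger_gap: 0.575
```

Emit:
{"op": "move_arm", "data": {"plan": [[[0, 0, 0, -0.03, -0.11, 0, 1], [0, 0, 0, -0.06, -0.22, 0, 1], [0, 0, 0, -0.1, -0.33, 0, 1], [0, 0, 0, -0.13, -0.45, 0, 1], [0, 0, 0, -0.16, -0.56, 0, 1], [0, 0, 0, -0.2, -0.67, 0, 1], [0, 0, 0, -0.23, -0.78, 0, 1], [0, 0, 0, -0.26, -0.89, 0, 1]]]}}

```text
t: 42.65
tcp_pos: [0.5607, -0.1924, 0.1463]
tool_rot: [-0.087, 0.996, 0.0, -0.0]
force: [0.8, 0.4, -0.8]
finger_gap: 0.577
```

```bash
cat > tr.py <<'E'
from w import *
TE=np.array([.5814,-.1893])
def track(name):
    s=status.sense();print(s["t"],s["tcp_pos"].round(4),s["force"].round(1))
    a=np.deg2rad(10);ux=np.array([np.cos(a),np.sin(a)]);uy=np.array([-np.sin(a),np.cos(a)])
    t=s["tcp_pos"][:2]-TE;print("tcp in track",(t@ux).round(4),(t@uy).round(4))
    d=wrist(name);P=cloud(d,True);Z=P[...,2];ok=d["depth"]>0;hsv=cv2.cvtColor(d["img"],cv2.COLOR_RGB2HSV)
    L=P[...,:2]-TE;u=L@ux;v=L@uy
    k=ok&(abs(Z-.0215)<.004)&(u<-.02)&(u>-.19)&(abs(abs(v)-.03)<.01)
    for sg in(1,-1):
        j=k&(v*sg>0)
        if j.sum()>30: print("wall",sg,j.sum(),np.polyfit(u[j],v[j],1).round(4),np.percentile(v[j],[2,98]).round(4))
    j=ok&(hsv[...,1]>80)&(hsv[...,0]<25)&(u>-.11)&(u<.01)&(abs(v)<.035)&(Z>.035)&(Z<.2)
    if j.sum()>20: print("blank",j.sum(),"u",np.percentile(u[j],[1,50,99]).round(4),"v",np.percentile(v[j],[1,99]).round(4),"z",np.percentile(Z[j],[1,50,99]).round(4))
    j=ok&(Z>.066)&(Z<.08)&(u<-.08)&(u>-.15)&(abs(v)<.03)
    if j.sum()>20:print("knob u",np.percentile(u[j],[2,98]).round(4),"v",np.percentile(v[j],[2,98]).round(4))
    return d
E
python3 -c "
from tr import *
track('w7')"
```

```text
42.65 [ 0.5607 -0.1924  0.1463] [ 0.8  0.4 -0.8]
tcp in track -0.0209 0.0005
wall 1 1329 [-0.0013  0.0299] [0.0276 0.0327]
wall -1 1311 [-0.0031 -0.0313] [-0.0389 -0.0279]
blank 6030 u [-0.0296 -0.0281 -0.0144] v [-0.0251  0.0231] z [0.1074 0.1476 0.1496]
knob u [-0.1257 -0.1106] v [-0.0127  0.0118]
```

View pics/w7.png

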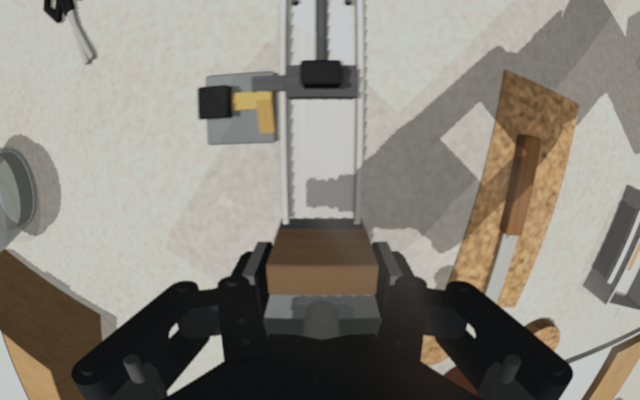

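Emit:
{"op": "move_arm", "data": {"plan": [[[0, 0, 0, 0, 0, 0.15, 1], [0, 0, 0, 0, 0, 0.3, 1], [0, 0, 0, 0, 0, 0.45, 1], [0, 0, 0, 0, 0, 0.6, 1], [0, 0, 0, 0, 0, 0.73, 1], [0, 0, 0, 0, 0, 0.84, 1], [0, 0, 0, 0, 0, 0.92, 1], [0, 0, 0, 0, 0, 0.97, 1]]]}}

```text
t: 43.7
tcp_pos: [0.5605, -0.1918, 0.0489]
tool_rot: [-0.087, 0.996, 0.0, -0.0]
force: [-0.5, 0.4, -0.0]
finger_gap: 0.575
```

Emit:
{"op": "move_arm", "data": {"plan": [[[0, 0, 0, 0, 0, 0.01, 1], [0, 0, 0, 0, 0, 0.01, 0.35], [0, 0, 0, 0, 0, 0.01, 0.2], [0, 0, 0, 0, 0, 0.01, 0.2], [0, 0, 0, 0, 0, -0.1, 0.2], [0, 0, 0, 0, 0, -0.3, 0.2], [0, 0, 0, 0, 0, -0.6, 0.2], [0, 0, 0, 0, 0, -0.9, 0.2]]]}}

```text
t: 44.7
tcp_pos: [0.5604, -0.1918, 0.1408]
tool_rot: [-0.087, 0.996, -0.0, 0.0]
force: [0.2, 0.6, -0.6]
finger_gap: 0.801
```

```bash
python3 -c "
from tr import *
track('w8')"
```

```text
44.7 [ 0.5604 -0.1918  0.1408] [ 0.2  0.6 -0.6]
tcp in track -0.0211 0.0012
wall 1 1391 [-0.0042  0.0296] [0.0275 0.0328]
wall -1 1359 [ 0.0011 -0.0306] [-0.0387 -0.0277]
blank 1484 u [-0.0294 -0.0224 -0.0143] v [-0.0238  0.024 ] z [0.0373 0.0507 0.0523]
knob u [-0.1263 -0.1106] v [-0.0122  0.012 ]
```

Emit:
{"op": "move_arm", "data": {"plan": [[[0, 0, 0, 0.03, 0.11, -0.06, 0.15], [0, 0, 0, 0.06, 0.22, -0.12, 0.15], [0, 0, 0, 0.09, 0.34, -0.18, 0.1], [0, 0, 0, 0.12, 0.45, -0.24, 0.1], [0, 0, 0, 0.15, 0.57, -0.3, 0.1], [0, 0, 0, 0.18, 0.68, -0.36, 0.1], [0, 0, 0, 0.21, 0.8, -0.43, 0.1], [0, 0, 0, 0.25, 0.91, -0.5, 0.1]]]}}

```text
t: 45.75
tcp_pos: [0.5197, -0.1058, 0.1898]
tool_rot: [-0.087, 0.996, -0.0, 0.0]
force: [-0.4, 0.3, -0.3]
finger_gap: 0.899
```

Emit:
{"op": "move_arm", "data": {"plan": [[[0, 0, 0.07, -0.03, 0.1, 0, 0.1], [0, 0, 0.15, -0.05, 0.2, 0, 0.1], [0, 0, 0.22, -0.08, 0.29, 0, 0.1], [0, 0, 0.3, -0.11, 0.39, 0, 0.1], [0, 0, 0.37, -0.14, 0.49, 0, 0.1], [0, 0, 0.45, -0.16, 0.59, 0, 0.1], [0, 0, 0.52, -0.19, 0.69, 0, 0.1], [0, 0, 0.6, -0.22, 0.78, 0, 0.1]]]}}

```text
t: 46.75
tcp_pos: [0.5279, -0.0252, 0.1897]
tool_rot: [0.149, 0.989, -0.0, 0.0]
force: [-0.7, -0.8, -0.4]
finger_gap: 0.902
```

Emit:
{"op": "move_arm", "data": {"plan": [[[0, 0, 0.07, 0.02, 0.1, 0, 0.1], [0, 0, 0.15, 0.04, 0.2, 0, 0.1], [0, 0, 0.22, 0.06, 0.3, 0, 0.1], [0, 0, 0.3, 0.08, 0.4, 0, 0.1], [0, 0, 0.37, 0.1, 0.5, 0, 0.1], [0, 0, 0.45, 0.12, 0.6, 0, 0.1], [0, 0, 0.52, 0.14, 0.7, 0, 0.1], [0, 0, 0.6, 0.16, 0.79, 0, 0.1]]]}}

```text
t: 47.75
tcp_pos: [0.5356, 0.055, 0.1897]
tool_rot: [0.375, 0.927, 0.0, 0.0]
force: [0.2, -0.4, -0.6]
finger_gap: 0.901
```

Emit:
{"op": "move_arm", "data": {"plan": [[[0, 0, 0.07, 0.06, 0.08, 0, 0.1], [0, 0, 0.15, 0.13, 0.16, 0, 0.1], [0, 0, 0.22, 0.19, 0.24, 0, 0.1], [0, 0, 0.3, 0.25, 0.32, 0, 0.1], [0, 0, 0.37, 0.32, 0.4, 0, 0.1], [0, 0, 0.45, 0.38, 0.48, 0, 0.1], [0, 0, 0.52, 0.44, 0.56, 0, 0.1], [0, 0, 0.6, 0.51, 0.63, 0, 0.1]]]}}

```text
t: 48.75
tcp_pos: [0.5427, 0.1356, 0.1896]
tool_rot: [0.581, 0.814, 0.0, 0.0]
force: [0.6, 0.5, -0.1]
finger_gap: 0.9
```

Emit:
{"op": "move_arm", "data": {"plan": [[[0, 0, 0.07, 0.09, 0.04, 0, 0.1], [0, 0, 0.15, 0.18, 0.08, 0, 0.1], [0, 0, 0.22, 0.28, 0.12, 0, 0.1], [0, 0, 0.3, 0.37, 0.17, 0, 0.1], [0, 0, 0.37, 0.46, 0.21, 0, 0.1], [0, 0, 0.45, 0.55, 0.25, 0, 0.1], [0, 0, 0.52, 0.65, 0.29, 0, 0.1], [0, 0, 0.6, 0.74, 0.33, 0, 0.1]]]}}

```text
t: 49.75
tcp_pos: [0.5496, 0.2163, 0.1896]
tool_rot: [0.755, 0.655, -0.0, -0.0]
force: [-0.2, -0.3, -0.9]
finger_gap: 0.901
```

```bash
python3 -c "
from bl import *
d=blanks('w9')"
```

```text
49.75 [0.5496 0.2163 0.1896] [ 0.7553  0.6554 -0.     -0.    ] [0.19 0.56 1.58 0.   1.   0.33]
blanks 976 [-0.0248  0.0233] [-0.0616 -0.0469] 0.048603955962513684
[(-62, 33), (-61, 55), (-60, 57), (-59, 60), (-58, 74), (-57, 68), (-56, 64), (-55, 62), (-54, 59), (-53, 59), (-52, 55), (-51, 59), (-50, 66), (-49, 77), (-48, 111), (-47, 17)]
((0.5506643652915955, 0.21569916605949402), (0.01522011123597622, 0.048599954694509506), 81.83843231201172)
rim u [-0.076   0.0756] v [-0.0747  0.077 ]
```

Emit:
{"op": "move_arm", "data": {"plan": [[[0, 0, 0, 0, 0.01, 0.12, 0.1], [0, 0, 0, 0, 0.01, 0.25, 0.1], [0, 0, 0, 0, 0.01, 0.38, 0.1], [0, 0, 0, 0, 0.01, 0.5, 0.1], [0, 0, 0, 0, 0.01, 0.62, 0.1], [0, 0, 0, 0, 0.01, 0.75, 0.1], [0, 0, 0, 0, 0.01, 0.88, 0.1], [0, 0, 0, 0, 0.01, 1.0, 0.1]]]}}

```text
t: 50.8
tcp_pos: [0.5509, 0.2157, 0.0884]
tool_rot: [0.755, 0.656, -0.0, -0.0]
force: [-0.9, -0.6, -0.1]
finger_gap: 0.901
```

Emit:
{"op": "move_arm", "data": {"plan": [[[0, 0, 0, 0, 0, 0.12, 0.1], [0, 0, 0, 0, 0, 0.25, 0.1], [0, 0, 0, 0, 0, 0.36, 0.1], [0, 0, 0, 0, 0, 0.43, 0.3], [0, 0, 0, 0, 0, 0.43, 0.6], [0, 0, 0, 0, 0, 0.43, 1], [0, 0, 0, 0, 0, 0.43, 1], [0, 0, 0, 0, 0, 0.43, 1]]], "force": 30}}

```text
t: 51.8
tcp_pos: [0.5512, 0.2157, 0.0467]
tool_rot: [0.755, 0.656, 0.0, 0.0]
force: [0.1, 0.5, 0.0]
finger_gap: 0.58
```

Emit:
{"op": "move_arm", "data": {"plan": [[[0, 0, 0, 0, 0, 0, 1], [0, 0, 0, 0, 0, -0.1, 1], [0, 0, 0, 0, 0, -0.25, 1], [0, 0, 0, 0, 0, -0.4, 1], [0, 0, 0, 0, 0, -0.55, 1], [0, 0, 0, 0, 0, -0.7, 1], [0, 0, 0, 0, 0, -0.85, 1], [0, 0, 0, 0, 0, -1.0, 1]]]}}

```text
t: 52.8
tcp_pos: [0.551, 0.2157, 0.1474]
tool_rot: [0.755, 0.656, 0.0, 0.0]
force: [0.7, 0.2, -0.8]
finger_gap: 0.575
```

Run:
```python
from w import *
s=status.sense();print(s["tcp_pos"].round(4))
d=wrist("w10");P=cloud(d,True);L=P-s["tcp_pos"];hsv=cv2.cvtColor(d["img"],cv2.COLOR_RGB2HSV);ok=d["depth"]>0
u=L[...,:2]@[.990,-.139];v=L[...,:2]@[.139,.990]
m=ok&(hsv[...,1]>80)&(abs(v)<.03)&(abs(u)<.03)&(L[...,2]<.01)&(L[...,2]>-.06)
print(m.sum(),np.percentile(u[m],[1,99]),np.percentile(v[m],[1,50,99]),np.percentile(L[...,2][m],[1,99]))
```

```text
[0.551  0.2157 0.1474]
5865 [-0.02484106  0.02310209] [-0.00736734  0.00587408  0.00776303] [-0.03669834  0.00453082]
```

Emit:
{"op": "move_arm", "data": {"plan": [[[0, 0, -0.07, -0.1, 0, 0, 1], [0, 0, -0.15, -0.2, 0, 0, 1], [0, 0, -0.22, -0.3, 0, 0, 1], [0, 0, -0.3, -0.41, 0.01, 0, 1], [0, 0, -0.37, -0.51, 0.01, 0, 1], [0, 0, -0.45, -0.61, 0.01, 0, 1], [0, 0, -0.52, -0.71, 0.01, 0, 1], [0, 0, -0.6, -0.81, 0.01, 0, 1]]]}}

```text
t: 53.85
tcp_pos: [0.5406, 0.135, 0.1463]
tool_rot: [0.58, 0.815, -0.0, -0.0]
force: [0.1, 1.1, -1.0]
finger_gap: 0.579
```

Emit:
{"op": "move_arm", "data": {"plan": [[[0, 0, -0.07, -0.09, -0.05, 0, 1], [0, 0, -0.15, -0.18, -0.09, 0, 1], [0, 0, -0.22, -0.27, -0.13, 0, 1], [0, 0, -0.3, -0.36, -0.18, 0, 1], [0, 0, -0.37, -0.46, -0.22, 0, 1], [0, 0, -0.45, -0.55, -0.27, 0, 1], [0, 0, -0.52, -0.64, -0.32, 0, 1], [0, 0, -0.6, -0.73, -0.36, 0, 1]]]}}

```text
t: 54.85
tcp_pos: [0.5303, 0.0542, 0.1464]
tool_rot: [0.374, 0.928, -0.0, -0.0]
force: [0.0, 0.6, -0.8]
finger_gap: 0.581
```

Emit:
{"op": "move_arm", "data": {"plan": [[[0, 0, -0.07, -0.06, -0.08, 0, 1], [0, 0, -0.15, -0.12, -0.16, 0, 1], [0, 0, -0.22, -0.18, -0.24, 0, 1], [0, 0, -0.3, -0.24, -0.32, 0, 1], [0, 0, -0.37, -0.3, -0.4, 0, 1], [0, 0, -0.45, -0.36, -0.49, 0, 1], [0, 0, -0.52, -0.42, -0.57, 0, 1], [0, 0, -0.6, -0.49, -0.65, 0, 1]]]}}

```text
t: 55.85
tcp_pos: [0.5205, -0.0265, 0.1464]
tool_rot: [0.147, 0.989, 0.0, -0.0]
force: [-0.1, -0.1, -0.2]
finger_gap: 0.579
```

Emit:
{"op": "move_arm", "data": {"plan": [[[0, 0, -0.07, -0.02, -0.1, 0, 1], [0, 0, -0.15, -0.03, -0.2, 0, 1], [0, 0, -0.22, -0.05, -0.3, 0, 1], [0, 0, -0.3, -0.07, -0.4, 0, 1], [0, 0, -0.37, -0.09, -0.5, 0, 1], [0, 0, -0.45, -0.1, -0.6, 0, 1], [0, 0, -0.52, -0.12, -0.7, 0, 1], [0, 0, -0.6, -0.14, -0.8, 0, 1]]]}}

```text
t: 56.85
tcp_pos: [0.5106, -0.1072, 0.1464]
tool_rot: [-0.088, 0.996, 0.0, -0.0]
force: [-0.0, -0.2, -0.8]
finger_gap: 0.578
```

Emit:
{"op": "move_arm", "data": {"plan": [[[0, 0, 0, -0.01, -0.12, 0, 1], [0, 0, 0, -0.02, -0.23, 0, 1], [0, 0, 0, -0.02, -0.35, 0, 1], [0, 0, 0, -0.03, -0.46, 0, 1], [0, 0, 0, -0.04, -0.58, 0, 1], [0, 0, 0, -0.05, -0.7, 0, 1], [0, 0, 0, -0.05, -0.81, 0, 1], [0, 0, 0, -0.06, -0.93, 0, 1]]]}}

```text
t: 57.85
tcp_pos: [0.5327, -0.198, 0.1463]
tool_rot: [-0.087, 0.996, 0.0, -0.0]
force: [0.3, 0.1, -0.5]
finger_gap: 0.579
```

```bash
python3 -c "
from tr import *
track('w11')"
```

```text
57.85 [ 0.5327 -0.198   0.1463] [ 0.3  0.1 -0.5]
tcp in track -0.0495 -0.0002
wall 1 1311 [-0.0045  0.0295] [0.0273 0.0328]
wall -1 1301 [ 0.0027 -0.0304] [-0.0388 -0.0276]
blank 5986 u [-0.0592 -0.0574 -0.0438] v [-0.0258  0.0223] z [0.1087 0.1489 0.1508]
knob u [-0.1259 -0.111 ] v [-0.0127  0.0124]
```

Emit:
{"op": "move_arm", "data": {"plan": [[[0, 0, 0, 0, 0.01, 0.15, 1], [0, 0, 0, 0, 0.01, 0.3, 1], [0, 0, 0, 0, 0.01, 0.45, 1], [0, 0, 0, 0, 0.01, 0.6, 1], [0, 0, 0, 0, 0.01, 0.73, 1], [0, 0, 0, 0, 0.01, 0.84, 1], [0, 0, 0, 0, 0.01, 0.92, 1], [0, 0, 0, 0, 0.01, 0.97, 1]]]}}

```text
t: 58.9
tcp_pos: [0.5325, -0.1964, 0.0489]
tool_rot: [-0.087, 0.996, 0.0, -0.0]
force: [-0.9, -0.5, -0.6]
finger_gap: 0.583
```

Emit:
{"op": "move_arm", "data": {"plan": [[[0, 0, 0, 0, 0, 0.01, 1], [0, 0, 0, 0, 0, 0.01, 0.35], [0, 0, 0, 0, 0, 0.01, 0.2], [0, 0, 0, 0, 0, 0.01, 0.2], [0, 0, 0, 0, 0, -0.1, 0.2], [0, 0, 0, 0, 0, -0.3, 0.2], [0, 0, 0, 0, 0, -0.6, 0.2], [0, 0, 0, 0, 0, -0.9, 0.2]]]}}

```text
t: 59.9
tcp_pos: [0.5325, -0.1963, 0.1408]
tool_rot: [-0.087, 0.996, -0.0, 0.0]
force: [-0.0, -0.6, -0.8]
finger_gap: 0.801
```

```bash
python3 -c "
from tr import *
track('w12')"
```

```text
59.9 [ 0.5325 -0.1963  0.1408] [-0.  -0.6 -0.8]
tcp in track -0.0494 0.0016
wall 1 1397 [-0.0059  0.0292] [0.0235 0.0328]
wall -1 1366 [ 0.0018 -0.0305] [-0.0387 -0.0238]
blank 3179 u [-0.0589 -0.03   -0.0144] v [-0.0237  0.0239] z [0.0358 0.0505 0.0522]
knob u [-0.1263 -0.1112] v [-0.0121  0.0119]
```

View pics/w12.png

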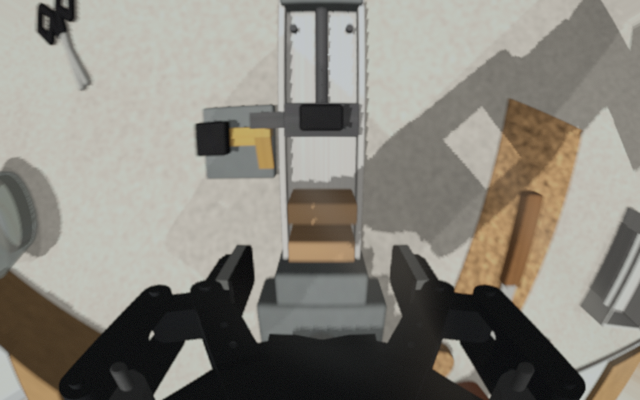

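Emit:
{"op": "move_arm", "data": {"plan": [[[0, 0, 0, 0.07, -0.1, -0.1, 0.4], [0, 0, 0, 0.14, -0.2, -0.1, 0.7], [0, 0, 0, 0.21, -0.31, -0.1, 1], [0, 0, 0, 0.28, -0.41, -0.1, 1], [0, 0, 0, 0.35, -0.52, -0.1, 1], [0, 0, 0, 0.42, -0.62, -0.1, 1], [0, 0, 0, 0.48, -0.73, -0.1, 1], [0, 0, 0, 0.54, -0.83, -0.1, 1]]]}}

```text
t: 60.95
tcp_pos: [0.4936, -0.2884, 0.1493]
tool_rot: [-0.087, 0.996, -0.0, 0.0]
force: [-0.1, -0.9, -1.1]
finger_gap: 0.001
```

Emit:
{"op": "move_arm", "data": {"plan": [[[0, 0, 0, 0, 0, 0.12, 1], [0, 0, 0, 0, 0, 0.25, 1], [0, 0, 0, 0, 0, 0.37, 1], [0, 0, 0, 0, 0, 0.5, 1], [0, 0, 0, 0, 0, 0.62, 1], [0, 0, 0, 0, 0, 0.74, 1], [0, 0, 0, 0, 0, 0.82, 1], [0, 0, 0, 0, 0, 0.87, 1]]]}}

```text
t: 61.95
tcp_pos: [0.4937, -0.2875, 0.0617]
tool_rot: [-0.087, 0.996, 0.0, -0.0]
force: [0.3, 0.5, 0.2]
finger_gap: -0.0
```

Run:
```python
from w import *
s=status.sense();print(s["t"],s["tcp_pos"].round(4),s["force"],s["finger_gap"])
d=wrist("w13");P=cloud(d,True);hsv=cv2.cvtColor(d["img"],cv2.COLOR_RGB2HSV)
m=(d["depth"]>0)&(abs(P[...,2]-.034)<.006)&(abs(P[...,0]-.494)<.03)&(abs(P[...,1]+.2875)<.025)&(hsv[...,2]<90);print(m.sum(),P[m].min(0),P[m].max(0)) if m.sum() else 0
```

```text
61.95 [ 0.4937 -0.2875  0.0617] [0.34359621 0.49566508 0.1901591 ] -0.00016835470497861447
992 [ 0.46944448 -0.30494678  0.02802535] [ 0.49600745 -0.26254706  0.03643434]
```

Emit:
{"op": "move_arm", "data": {"plan": [[[0, 0, 0, 0, 0, 0.04, 1], [0, 0, 0, 0, 0, 0.08, 1], [0, 0, 0, 0, 0, 0.11, 1], [0, 0, 0, 0, 0, 0.13, 1], [0, 0, 0, 0, 0, 0.15, 1], [0, 0, 0, 0, 0, 0.16, 1], [0, 0, 0, 0, 0, 0.16, 1], [0, 0, 0, 0, 0, 0.16, 1]]]}}

```text
t: 63.0
tcp_pos: [0.494, -0.2878, 0.0464]
tool_rot: [-0.087, 0.996, -0.0, 0.0]
force: [0.7, -1.1, 1.9]
finger_gap: 0.0
```

```bash
python3 -c "
from tr import *
track('w14')"
```

```text
63.0 [ 0.494  -0.2878  0.0464] [ 0.7 -1.1  1.9]
tcp in track -0.1031 -0.0818
wall 1 2239 [-0.0047  0.0283] [0.0248 0.0325]
wall -1 2377 [ 0.0035 -0.0311] [-0.0386 -0.028 ]
```

```bash
cat > chk.py <<'E'
from w import *
TE=np.array([.5814,-.1893]);a=np.deg2rad(10);ux=np.array([np.cos(a),np.sin(a)]);uy=np.array([-np.sin(a),np.cos(a)])
for n in("scene","top"):
    d=snapshot(n);P=cloud(d);Z=P[...,2];L=P[...,:2]-TE;u=L@ux;v=L@uy;ok=d["depth"]>0;hsv=cv2.cvtColor(d["img"],cv2.COLOR_RGB2HSV)
    j=ok&(Z>.066)&(Z<.08)&(u<-.01)&(u>-.15)&(abs(v)<.025)&(hsv[...,2]<90)
    if j.sum()>5:print(n,"knob u",np.percentile(u[j],[5,95]).round(4),j.sum())
    j=ok&(hsv[...,1]>90)&(hsv[...,0]<25)&(u<.01)&(u>-.1)&(abs(v)<.032)&(Z>.03)&(Z<.06)
    if j.sum()>5:print(n,"blanks",j.sum(),"u",np.percentile(u[j],[2,98]).round(4),"v",np.percentile(v[j],[2,98]).round(4),"z",np.percentile(Z[j],[5,50,98]).round(4))
    j=ok&(abs(Z-.03)<.015)&(abs(P[...,0]-.494)<.012)&(abs(P[...,1]+.2875)<.012)
    if j.sum()>5:print(n,"pad z",np.percentile(Z[j],[10,50,90]).round(4))
    j=ok&(Z>.016)&(Z<.04)&(hsv[...,1]>90)&(abs(P[...,0]-.52)<.14)&(abs(P[...,1]-.01)<.06)
    if j.sum()>5:
        r=cv2.minAreaRect(P[j][:,:2].astype(np.float32));print(n,"knife handle",j.sum(),np.median(P[j],0).round(4),np.round(r[1],3),round(r[2],1))
    np.savez(f"pics/{n}_l.npz",**d)
    if n=="scene":cv2.imwrite("pics/chk.png",cv2.resize(d["img"][120:300,160:400,::-1],None,fx=3,fy=3,interpolation=cv2.INTER_CUBIC))
E
python3 chk.py
```

```text
scene knob u [-0.0537 -0.0377] 70
scene blanks 191 u [-0.0369 -0.0009] v [-0.0242  0.022 ] z [0.0399 0.0513 0.0545]
scene pad z [0.0184 0.0274 0.0418]
scene knife handle 141 [0.5535 0.0087 0.0207] [0.101 0.023] 7.4
top knob u [-0.0563 -0.0421] 61
top blanks 213 u [-0.0352 -0.0035] v [-0.0205  0.0266] z [0.0422 0.0503 0.0549]
top knife handle 260 [0.5358 0.0091 0.0207] [0.099 0.022] 6.9
```

Emit:
{"op": "move_arm", "data": {"plan": [[[0, 0, 0, 0, 0, -0.12, 1], [0, 0, 0, 0, 0, -0.25, 1], [0, 0, 0, 0, 0, -0.38, 1], [0, 0, 0, 0, 0, -0.5, 1], [0, 0, 0, 0, 0, -0.62, 1], [0, 0, 0, 0, 0, -0.75, 1], [0, 0, 0, 0, 0, -0.88, 1], [0, 0, 0, 0, 0, -1.0, 1]]]}}

```text
t: 64.15
tcp_pos: [0.4938, -0.2875, 0.1472]
tool_rot: [-0.087, 0.996, -0.0, 0.0]
force: [-0.4, 0.1, -0.0]
finger_gap: -0.0
```

Emit:
{"op": "move_arm", "data": {"plan": [[[0, 0, 0.05, -0.02, 0.1, -0.15, 0.9], [0, 0, 0.1, -0.04, 0.2, -0.3, 0.8], [0, 0, 0.15, -0.05, 0.3, -0.45, 0.6], [0, 0, 0.2, -0.07, 0.4, -0.6, 0.4], [0, 0, 0.25, -0.09, 0.5, -0.75, 0.3], [0, 0, 0.3, -0.11, 0.6, -0.85, 0.3], [0, 0, 0.35, -0.12, 0.7, -0.95, 0.3], [0, 0, 0.4, -0.14, 0.79, -1.0, 0.3]]]}}

```text
t: 65.15
tcp_pos: [0.4938, -0.2069, 0.2473]
tool_rot: [0.07, 0.998, -0.0, 0.0]
force: [0.1, -0.1, -0.4]
finger_gap: 0.7
```

Emit:
{"op": "move_arm", "data": {"plan": [[[0, 0, 0, 0, 0.12, 0, 0.3], [0, 0, 0, 0, 0.25, 0, 0.3], [0, 0, 0, 0, 0.38, 0, 0.3], [0, 0, 0, 0, 0.5, 0, 0.3], [0, 0, 0, 0, 0.62, 0, 0.3], [0, 0, 0, 0, 0.75, 0, 0.3], [0, 0, 0, 0, 0.88, 0, 0.3], [0, 0, 0, 0, 1.0, 0, 0.3]]]}}

```text
t: 66.15
tcp_pos: [0.5078, -0.1073, 0.2463]
tool_rot: [0.07, 0.998, 0.0, 0.0]
force: [-0.2, -0.4, -0.3]
finger_gap: 0.699
```

Emit:
{"op": "move_arm", "data": {"plan": [[[0, 0, 0, 0, 0.12, 0, 0.3], [0, 0, 0, 0, 0.25, 0, 0.3], [0, 0, 0, 0, 0.38, 0, 0.3], [0, 0, 0, 0, 0.5, 0, 0.3], [0, 0, 0, 0, 0.62, 0, 0.3], [0, 0, 0, 0, 0.75, 0, 0.3], [0, 0, 0, 0, 0.88, 0, 0.3], [0, 0, 0, 0, 1.0, 0, 0.3]]]}}

```text
t: 67.15
tcp_pos: [0.5217, -0.0083, 0.2463]
tool_rot: [0.07, 0.998, 0.0, -0.0]
force: [0.7, 0.9, 0.2]
finger_gap: 0.702
```

Emit:
{"op": "move_arm", "data": {"plan": [[[0, 0, 0, 0, 0.12, 0, 0.3], [0, 0, 0, 0, 0.25, 0, 0.3], [0, 0, 0, 0, 0.38, 0, 0.3], [0, 0, 0, 0, 0.5, 0, 0.3], [0, 0, 0, 0, 0.62, 0, 0.3], [0, 0, 0, 0, 0.75, 0, 0.3], [0, 0, 0, 0, 0.88, 0, 0.3], [0, 0, 0, 0, 1.0, 0, 0.3]]]}}

```text
t: 68.15
tcp_pos: [0.5356, 0.0907, 0.2463]
tool_rot: [0.07, 0.998, 0.0, 0.0]
force: [-0.1, -0.4, 0.3]
finger_gap: 0.701
```

Emit:
{"op": "move_arm", "data": {"plan": [[[0, 0, 0, 0, 0.12, -0.04, 0.3], [0, 0, 0, 0, 0.25, -0.08, 0.3], [0, 0, 0, 0, 0.38, -0.12, 0.3], [0, 0, 0, 0, 0.5, -0.16, 0.3], [0, 0, 0, 0, 0.62, -0.2, 0.3], [0, 0, 0, 0, 0.75, -0.24, 0.3], [0, 0, 0, 0, 0.88, -0.28, 0.3], [0, 0, 0, 0, 1.0, -0.3, 0.3]]]}}

```text
t: 69.15
tcp_pos: [0.5496, 0.1897, 0.2766]
tool_rot: [0.07, 0.998, 0.0, 0.0]
force: [-0.5, -0.9, -0.6]
finger_gap: 0.699
```

```bash
python3 - <<'E'
from w import *
s=status.sense();print(s["t"],s["tcp_pos"].round(4),s["tool_rot"].round(3),s["q"].round(2))
for n in("scene","top","wrist"):
    d=snapshot(n);P=cloud(d,n=="wrist");Z=P[...,2];ok=d["depth"]>0
    v=(P[...,:2]-[.5694,.3439])@[.139,.990];u=(P[...,:2]-[.5694,.3439])@[.990,-.139]
    m=ok&(abs(u)<.07)&(Z>.08)&(Z<.22)&(v>-.02)&(v<.075)
    if m.sum()>50:
        print(n,m.sum(),"zmax",np.percentile(Z[m],99).round(3),[(round(z,2),np.median(v[m&(abs(Z-z)<.008)]).round(4)) for z in(.1,.13,.16,.19,.205) if (m&(abs(Z-z)<.008)).sum()>5])
E
python3 chk.py
```

```text
69.15 [0.5496 0.1897 0.2766] [0.07  0.998 0.    0.   ] [ 0.14  0.44  1.52  0.    1.18 -1.29]
scene 1507 zmax 0.212 [(0.1, np.float64(0.0146)), (0.13, np.float64(0.0232)), (0.16, np.float64(0.0317)), (0.19, np.float64(0.0405)), (0.2, np.float64(0.0447))]
top 1163 zmax 0.214 [(0.13, np.float64(0.0222)), (0.16, np.float64(0.0306)), (0.19, np.float64(0.0391)), (0.2, np.float64(0.0441))]
wrist 15434 zmax 0.212 [(0.1, np.float64(0.0134)), (0.13, np.float64(0.0219)), (0.16, np.float64(0.0305)), (0.19, np.float64(0.039)), (0.2, np.float64(0.0435))]
scene knob u [-0.0533 -0.0383] 67
scene blanks 191 u [-0.0386 -0.0006] v [-0.0243  0.0222] z [0.0384 0.0511 0.0541]
scene pad z [0.0244 0.0349 0.0368]
scene knife handle 143 [0.5551 0.0089 0.0207] [0.167 0.023] 6.3
top knob u [-0.0566 -0.042 ] 60
top blanks 210 u [-0.0347 -0.0034] v [-0.0199  0.0261] z [0.0406 0.0504 0.0542]
top pad z [0.0276 0.035  0.0378]
top knife handle 255 [0.5333 0.0091 0.0207] [0.099 0.022] 6.5
```

Emit:
{"op": "move_arm", "data": {"plan": [[[0, 0, 0, 0, 0.12, 0, 0.3], [0, 0, 0, 0, 0.25, 0, 0.3], [0, 0, 0, 0, 0.38, 0, 0.3], [0, 0, 0, 0, 0.5, 0, 0.3], [0, 0, 0, 0, 0.62, 0, 0.3], [0, 0, 0, 0, 0.75, 0, 0.3], [0, 0, 0, 0, 0.88, 0, 0.3], [0, 0, 0, 0, 1.0, 0, 0.3]]]}}

```text
t: 70.4
tcp_pos: [0.5634, 0.2888, 0.2763]
tool_rot: [0.07, 0.998, 0.0, 0.0]
force: [0.1, -0.5, -0.6]
finger_gap: 0.7
```

Emit:
{"op": "move_arm", "data": {"plan": [[[0, 0, 0, 0, 0.12, 0, 0.3], [0, 0, 0, 0, 0.25, 0, 0.3], [0, 0, 0, 0, 0.38, 0, 0.3], [0, 0, 0, 0, 0.5, 0, 0.3], [0, 0, 0, 0, 0.62, 0, 0.3], [0, 0, 0, 0, 0.75, 0, 0.3], [0, 0, 0, 0, 0.88, 0, 0.3], [0, 0, 0, 0, 1.0, 0, 0.3]]]}}

```text
t: 71.4
tcp_pos: [0.5772, 0.3878, 0.2763]
tool_rot: [0.07, 0.998, -0.0, -0.0]
force: [-0.7, -0.9, -0.0]
finger_gap: 0.699
```

Emit:
{"op": "move_arm", "data": {"plan": [[[0, 0, 0, 0, 0.03, 0.08, 0.3], [0, 0, 0, 0, 0.03, 0.17, 0.3], [0, 0, 0, 0, 0.03, 0.26, 0.3], [0, 0, 0, 0, 0.03, 0.35, 0.3], [0, 0, 0, 0, 0.03, 0.44, 0.3], [0, 0, 0, 0, 0.03, 0.53, 0.3], [0, 0, 0, 0, 0.03, 0.62, 0.3], [0, 0, 0, 0, 0.03, 0.69, 0.3]]]}}

```text
t: 72.4
tcp_pos: [0.5775, 0.3898, 0.2066]
tool_rot: [0.07, 0.998, -0.0, -0.0]
force: [0.1, 0.4, -0.5]
finger_gap: 0.697
```

Emit:
{"op": "move_arm", "data": {"plan": [[[0, 0, 0, 0, -0.1, 0, 0.3], [0, 0, 0, 0, -0.2, 0, 0.3], [0, 0, 0, 0, -0.3, 0, 0.3], [0, 0, 0, 0, -0.4, 0, 0.3], [0, 0, 0, 0, -0.5, 0, 0.3], [0, 0, 0, 0, -0.62, 0, 0.3], [0, 0, 0, 0, -0.75, 0, 0.3], [0, 0, 0, 0, -0.88, 0, 0.3]]]}}

```text
t: 73.4
tcp_pos: [0.5651, 0.3017, 0.2072]
tool_rot: [0.07, 0.998, -0.0, -0.0]
force: [0.3, 0.7, 0.1]
finger_gap: 0.698
```

```bash
cat > lid.py <<'E'
from w import *
s=status.sense();print(s["t"],s["tcp_pos"].round(4),s["force"].round(1))
for n in("scene","top"):
    d=snapshot(n);P=cloud(d);Z=P[...,2];ok=d["depth"]>0
    v=(P[...,:2]-[.5694,.3439])@[.139,.990];u=(P[...,:2]-[.5694,.3439])@[.990,-.139]
    m=ok&(abs(u)>.035)&(abs(u)<.07)&(Z>.056)&(Z<.225)&(v>-.17)&(v<.075)
    t=np.arctan2(Z[m]-.0545,-v[m]);r=np.hypot(Z[m]-.0545,v[m]);k=(r>.06)&(r<.16)
    print(n,k.sum(),"angle",np.percentile(t[k],[10,50,90]).round(3))
E
python3 lid.py
```

```text
73.4 [0.5651 0.3017 0.2072] [0.3 0.7 0.1]
scene 315 angle [1.433 1.448 1.466]
top 2 angle [0.016 0.018 0.02 ]
```

Emit:
{"op": "move_arm", "data": {"plan": [[[0, 0, 0, 0, -0.08, 0, 0.3], [0, 0, 0, 0, -0.16, 0, 0.3], [0, 0, 0, 0, -0.24, 0, 0.3], [0, 0, 0, 0, -0.32, 0, 0.3], [0, 0, 0, 0, -0.4, 0, 0.3], [0, 0, 0, 0, -0.4, -0.2, 0.3], [0, 0, 0, 0, -0.4, -0.5, 0.3], [0, 0, 0, 0, -0.4, -0.8, 0.3]]]}}

```text
t: 74.5
tcp_pos: [0.5596, 0.2627, 0.2879]
tool_rot: [0.07, 0.998, -0.0, -0.0]
force: [-0.0, -0.0, -0.2]
finger_gap: 0.702
```

Emit:
{"op": "move_arm", "data": {"plan": [[[0, 0, 0, 0, -0.1, 0, 0.3], [0, 0, 0, 0, -0.2, 0, 0.3], [0, 0, 0, 0, -0.4, 0, 0.3], [0, 0, 0, 0, -0.5, 0, 0.3], [0, 0, 0, 0, -0.6, 0, 0.3], [0, 0, 0, 0, -0.7, 0, 0.3], [0, 0, 0, 0, -0.8, 0, 0.3], [0, 0, 0, 0, -0.9, 0, 0.3]]]}}

```text
t: 75.5
tcp_pos: [0.5472, 0.1734, 0.2873]
tool_rot: [0.07, 0.998, 0.0, 0.0]
force: [-0.1, -0.3, -0.6]
finger_gap: 0.702
```

```bash
python3 lid.py;python3 chk.py
```

```text
75.5 [0.5472 0.1734 0.2873] [-0.1 -0.3 -0.6]
scene 439 angle [0.025 0.05  0.085]
top 14 angle [0.043 0.082 0.105]
scene knob u [-0.052  -0.0383] 63
scene blanks 194 u [-0.039   0.0001] v [-0.0244  0.0213] z [0.0355 0.051  0.0542]
scene pad z [0.0162 0.0345 0.0367]
scene knife handle 142 [0.5542 0.0082 0.0206] [0.1   0.024] 8.0
top knob u [-0.0564 -0.0422] 59
top blanks 210 u [-0.0346 -0.0038] v [-0.0202  0.0266] z [0.041  0.0505 0.054 ]
top pad z [0.0284 0.0348 0.0373]
top knife handle 255 [0.5356 0.0092 0.0207] [0.099 0.022] 7.1
```

View pics/chk.png

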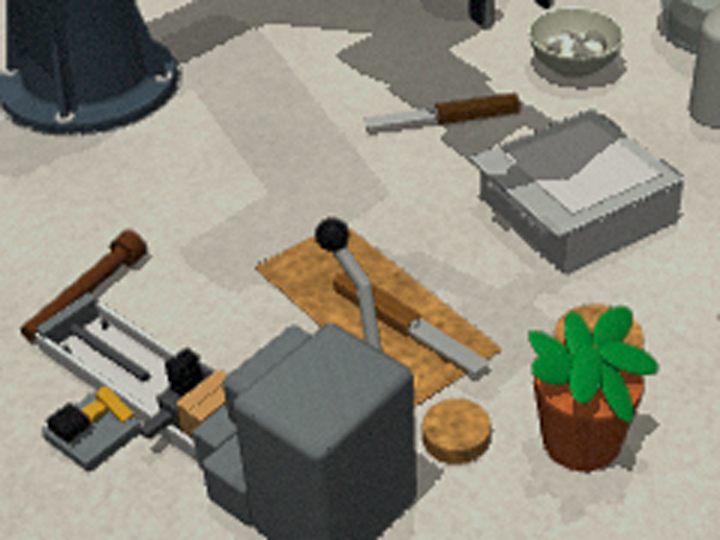

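Run:
```python
from h import *
d=load("top_l");P=cloud(d);hsv=cv2.cvtColor(d["img"],cv2.COLOR_RGB2HSV);Z=P[...,2]
b=(Z>.008)&(Z<.03)&(P[...,0]>.57)&(P[...,0]<.72)&(abs(P[...,1])<.05)&(hsv[...,1]<80)
q=P[b];print("blade",b.sum(),cv2.minAreaRect(q[:,:2].astype(np.float32)),np.percentile(q[:,2],[10,50,90]))
j=(Z>.017)&(Z<.04)&(hsv[...,1]>90)&(abs(P[...,0]-.52)<.14)&(abs(P[...,1]-.01)<.05);print("handle",cv2.minAreaRect(P[j][:,:2].astype(np.float32)))
m=(Z>.052)&(Z<.075)&(abs(P[...,0]-.56)<.06)&(P[...,1]>.2)&(P[...,1]<.33);c=np.linalg.lstsq(np.c_[P[m][:,:2],np.ones(m.sum())],P[m][:,2],rcond=None)[0];print("lid slope",c,np.median(P[m][:,2]))
```

```text
blade 197 ((0.6459097862243652, 0.009876810014247894), (0.06448544561862946, 0.11642789840698242), 57.831520080566406) [0.01239012 0.01496918 0.01788758]
handle ((0.5354047417640686, 0.00941797811537981), (0.0989462211728096, 0.022092478349804878), 7.104837894439697)
lid slope [-0.00166618  0.01198151  0.05776816] 0.0599116123094765
```

The picture shows the lid shut, the knife flat on the mat, the blanks closed up at the stop, the catch up and the bystanders in place. I'll hand in.

```bash
python3 -c "
from station import manip,status
print(manip.sign_off(),status.sense()['t'])"
```

```text
the job is handed in; nothing more can be done
the job is handed in; nothing more can be done
```

The job is done and handed in at about 76 s of robot time, with no verdict reported.

**What I did:**
- Took the mat knife, the rightmost of the two look-alikes, and levered the lid open with its blade under the lip. The knife went back on the mat afterwards.
- Pulled the follower back until the catch held it at about 0.102 m.
- Stood both blanks from the tin upright in the track. The tin held only two.
- Pressed the catch pad, then swung the lid shut.

**Last checks before handing in:**

| Item | Reading |
|---|---|
| Follower | about 0.03 m; two blanks should give 0.030 |
| Blanks | tops at 0.051 m; against the stop and within about 37 mm of it; about 1 to 3 mm off the track centre, depending on the view |
| Catch pad | up, 0.035 m |
| Lid | shut, surface sloping about 0.012 rad |
| Knife | flat, origin about 11 mm from the mat centre |
| Bystanders | in place by eye in the final view; I did not measure them |

**Disagreements:**
- The knife had been knocked about 2 cm along the mat during the run, but it stayed well inside, so I left it.
- The last automatic blade outline was too large to be the blade alone, so the knife's place rests on the handle measurement.
- The scene and top views differed by up to about 4 mm on the knob and the blanks.

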